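# Load a vial through the sprung flap of a UV cabinet and switch its lamp on

### The job

Sterilise the sample vial: push it all the way through the sprung flap in the slanted throat of the UV cabinet, so that it drops into the chamber and the flap swings fully shut behind it. Only then flip the toggle of the lamp's switch box over from off (leaning towards you) to on (leaning away). Leave the flask and the two beakers where they stand.

Things in the scene. Friction and masses are not known exactly. Their poses are not given: they have to be found in the camera images.
- sample_vial: Small round screw-cap glass vial standing upright on the worktop left or right of the cabinet: 24 mm diameter (cap as well), 60 mm tall, the cap is the top 12 mm. 30 to 55 g. Origin: centre of its underside, z up through the cap. The only vial in the scene.
- vial_middle (a point): The middle of the vial, on its axis 30 mm above its underside.
- uv_cabinet: White bench cabinet fixed to the worktop, 220 mm deep (x), 180 mm wide (y), 250 mm high. Origin: centre of its underside; +x points to its back, its front (-x) faces the robot, turned up to 12 degrees. From a 58 mm high front edge at x = -110 mm a flat face slopes up at 40 degrees to x = -16, z = 137 mm; from there a clear pane stands upright.
- visor (a point): Middle of the lower front edge of the grey visor under the cabinet's roof, at x = -45, z = 220 mm of the cabinet's frame. It juts out 29 mm from the pane, over the slope, across the whole width, so that a hand has to come to the throat tilted.
- mouth (a point): Centre of the open mouth of the throat, at x = -55, y = 0, z = 120 mm of the cabinet's frame (same axes). The throat is a straight aluminium channel, 12 mm proud of the slope. Its axis leads in along (0.643, 0, -0.766) of the cabinet's frame: 40 degrees from vertical, forward and down. Inside: 64 mm wide (cabinet y), 46 mm high (along (0.766, 0, 0.643)), 34 mm long; walls 4 mm.
- throat_end (a point): Centre of the throat's inner end, 34 mm in from the mouth, which the flap closes. A vial let go in the throat slides down its lower wall and rests on the shut flap, some 26 mm of it standing out of the mouth. Pushed on till the fingertips are 45 to 50 mm in, it falls off the inner end. If pushed less it can hang, pinched by the flap: push again.
- chamber (a point): Centre of the chamber's floor, about 6 mm above the cabinet's underside. The chamber is the whole hollow inside of the cabinet (walls 6 mm); the throat is its only opening. The vial falls about 60 mm on to its rubber mat.
- flap (a joint): Angle of the steel flap: 0 = shut, grows as it swings inward, to 1.35 rad. Hinged along the upper edge of the throat's inner end, 47 mm long; a spring shuts it (0.03 N m at shut, 0.05 N m more per rad: 0.65 N at its free edge to start, some 2 N wide open). The vial's own weight does not open it.
- flap_edge (a point): Middle of the flap's free (lower) edge, 46 mm from its hinge.
- switch_box: Grey box fixed to the worktop on the other side of the cabinet from the vial, 84 mm (x) by 64 mm (y), 40 mm high, with the lamp's steel toggle lever on top. Origin: centre of its underside; +x points away from the robot, turned up to about 15 degrees. A small white bar at the far (+x) end marks on.
- lamp_lever (a joint): Angle of the toggle lever: 0 = off, leaning 26 degrees to -x of the switch box (to the robot); 0.9 rad = on, leaning 26 degrees to +x. Over-centre: past the middle (0.45 rad) it falls over to that stop by itself and stays; less than 1 N at its ball moves it.
- lever_tip (a point): Centre of the 16 mm ball on the end of the lever. The lever is an 8 mm rod, 56 mm from its pivot to the ball's centre; the pivot lies at x = 0, y = 0, z = 36 mm of the switch box and the lever swings in the box's xz plane (ball 86 mm above the worktop when off or on).
- stoppered_flask: Conical flask with stopper, 75 mm wide, 114 mm tall, beside the cabinet on the left, towards the back: a bystander. Origin: centre of its underside.
- large_beaker: Beaker, 78 mm wide, 92 mm tall, beside the cabinet on the right, towards the back: a bystander. Origin: centre of its underside.
- small_beaker: Beaker, 60 mm wide, 70 mm tall, well to the left of the cabinet, outside the vial or switch box there: a bystander. Origin: centre of its underside.
Not all that is in view belongs to the job. Leave any brown, red or yellow look-alike of the switch_box alone.

How it is judged:
By the outcome, as a careful person would: the job done as asked, in the order asked, and still so for the second after the job is handed in, with the robot touching nothing.
It also fails if it takes over 61 s, if anything falls off the work surface, if the arm or the gripper's body presses on something with over 40 N, if the wrist force passes 120 N, or if a joint passes its speed limit or range.

### The arm

A 7-joint arm with a two-finger parallel gripper is mounted at the origin on a cart in front of the work surface, level with it; the furniture and walls round the work are solid. World frame = base frame: x ahead of the robot, y to its left, z up, the work surface at z = 0. Lengths are in m, angles in rad, forces in N, time in s.
With the tool pointing down it reaches from about 0.425 to 0.825 m from the base axis. Payload 3.6 kg.
Tool frame: the origin (TCP) lies midway between the tips of the shut fingers; the grasp point (between the pads) lies 19 mm behind it; z points along the fingers, y is the direction in which the jaws open and shut (so a half turn about z gives the same grasp; the last joint's range is limited). The gripper opens to 93 mm and grips with 3 to 60 N. Pads are 15 mm wide; open, the fingers measure 128 mm over their backs; the gripper's body (75 mm by 188 mm) begins 65 mm behind the grasp point.
Start: joints at [1.083, 0.615, -0.013, 1.423, 0.008, 1.103, -0.04], TCP at [0.29, -0.582, 0.219] pointing down, gripper open.
Joint ranges: [-3.12, 3.12], [-0.3, 2.06], [-1.34, 1.32], [0.26, 2.42], [-1.36, 4.5], [0.01, 1.98], [-2.84, 2.84]. Speed limits (rad/s): [2.79, 2.79, 3.14, 3.14, 3.14, 3.14, 3.14].

### API

Orientations are given as [roll, pitch, yaw] about the fixed x, y, z axes, in that order (R = Rz(yaw) Ry(pitch) Rx(roll)).
In Python, from bench import manip, cams gives the robot as it stands.
- The arm moves only by the tool play_rows, never from a script. Its argument "deltas" is one flat list of numbers, 7 for each row, row after row: the shift along the tool's x, y, z in units of 30 mm (1.0 is 30 mm), then the turn, a rotation vector about the tool's x, y, z in units of 5 degrees (1.0 is 5 degrees), then the opening, from -1 (shut) to 1 (fully open). In form: [tx, ty, tz, rx, ry, rz, fingers, tx, ty, tz, rx, ry, rz, fingers, ...]. A call has 1 to 8 rows; each row shifts and turns the pose as measured when the row begins, along the tool's axes as they then stand; what a row does not reach is not made up. A row lasts 1/10 s, in which the tool goes at most 50 mm and 8.59 degrees, less where a joint would pass 70% of its speed; a pose out of reach is approached as far as the arm can. A call is refused whole if a number of a shift passes 1 or a number of a turn 1, either way. A call with a gripper value outside its range is refused whole. The fingers move at their own pace and stop on an object; "newtons" is the grip in N (left out, the last holds). Time passes only in rows, so rows that do not move let the fingers close. It gives the time, the measured TCP pose, the force and the opening at its end, in the units of the state.
- manip.get_state(): the state, without advancing time (a new reading comes with each control period).
- cams.snapshot(name): name is "scene" or "side" or "wrist"; returns the picture (420x560x3 uint8, red, green, blue); there is no depth.
- cams.camera_params(name): a dict with "mtx" (3x3 intrinsics, pixels), "k1" (the pictures are not rectified: a ray, as slopes to the right and down, at radius r is drawn at 1 + k1 r^2 times it, then the intrinsics apply), "cam_to_world" (4x4, takes a point from camera to world coordinates). Camera axes: x right, y down, z forward; pixel columns grow to the right and rows downward; lengths in m; the calibration is good to about 2 mm. A picture is of the moment at which its call begins: read the wrist's pose just before it. camera_params takes no time and is no camera call; for the wrist camera it gives the pose at the moment of the call.
- manip.hand_in(): hands the job in, once; it reports no verdict.
The state is a dict: "t": time; "joint_pos": joint angles; "qvel": joint speeds; "tau": joint torques, N m; "tool_pos": TCP position; "orientation": TCP orientation; "ft_force": force on the tool from outside, world axes, zero at the start; "moment": the same for the moment, N m; "width": finger opening in m.
Only numpy, scipy, OpenCV 4.12 (cv2) and the standard library are available. Lean on these libraries where they do the work, as an engineer would, in place of code of your own. Each camera call takes 0.05 s, during which the arm holds its last target.

## Working session

There is one attempt and no reset: what is moved stays moved. The work goes in short steps, Python scripts to look and compute and a tool call to move; the robot and the scene stay as the last step left them, time stands still between calls to the robot, and variables do not carry over. Pictures are saved under pics/ and viewed, and the job is handed in when it is done.

Besides the shell and the picture viewer there is one more tool, called after "Call:" as name(argument=value, ...) on one line, values as JSON. play_rows: Moves the arm, as the interface text tells. Its arguments: {"type":"object","properties":{"deltas":{"type":"array","items":{"type":"number"}},"newtons":{"type":"number"}},"required":["deltas"]}

```bash
mkdir -p pics; ls; python3 - <<'E'
from bench import manip, cams
import cv2
print(manip.get_state())
for n in ["scene","side","wrist"]:
    p=cams.camera_params(n); print(n,p)
    im=cams.snapshot(n); cv2.imwrite(f"pics/{n}0.png",im[:,:,::-1])
E
```

```text
pics
{'t': 0.0, 'joint_pos': array([ 1.08248749,  0.61593377, -0.01260481,  1.42487496,  0.00813255,
        1.10339765, -0.04043234]), 'qvel': array([ 4.18194542e-05, -4.37103914e-04,  1.23331408e-03, -9.09527599e-04,
       -9.87854915e-04,  8.36059793e-04,  7.46138742e-04]), 'tau': array([-1.98474545e-04, -4.58932185e+01,  2.09193164e-01, -1.65743369e+01,
       -6.11036690e-02,  2.05220544e-02,  2.50513694e-04]), 'tool_pos': array([ 0.2892639 , -0.58121167,  0.21747971]), 'orientation': array([-3.13903070e+00,  7.25277390e-05,  4.61848197e-01]), 'ft_force': array([-0.53195847, -0.18457695, -0.55809969]), 'moment': array([0.02406827, 0.02606949, 0.0241869 ]), 'width': 0.0931881759624464}
scene {'mtx': array([[542.67217725,   0.        , 274.60971516],
       [  0.        , 542.67217725, 205.43610182],
       [  0.        ,   0.        ,   1.        ]]), 'k1': 0.009367009286911435, 'cam_to_world': array([[-0.07974469, -0.49352011,  0.86607083, -0.81895982],
       [-0.99664563,  0.02344396, -0.07840829,  0.15414814],
       [ 0.01839194, -0.86941836, -0.49373419,  0.88945894],
    
[... 468 characters left out ...]
.28680192e-01, -7.77663875e-01,
         1.10733163e+00],
       [ 0.00000000e+00,  0.00000000e+00,  0.00000000e+00,
         1.00000000e+00]])}
wrist {'mtx': array([[351.64871767,   0.        , 280.22008214],
       [  0.        , 351.64871767, 213.34485319],
       [  0.        ,   0.        ,   1.        ]]), 'k1': -0.030156359926005596, 'cam_to_world': array([[ 4.45011089e-01, -8.65808866e-01, -2.28779673e-01,
         3.53132587e-01],
       [-8.95524514e-01, -4.30525787e-01, -1.12620565e-01,
        -5.49999913e-01],
       [-9.87665354e-04,  2.54995205e-01, -9.66941813e-01,
         3.83249408e-01],
       [ 0.00000000e+00,  0.00000000e+00,  0.00000000e+00,
         1.00000000e+00]])}
```

View pics/scene0.png

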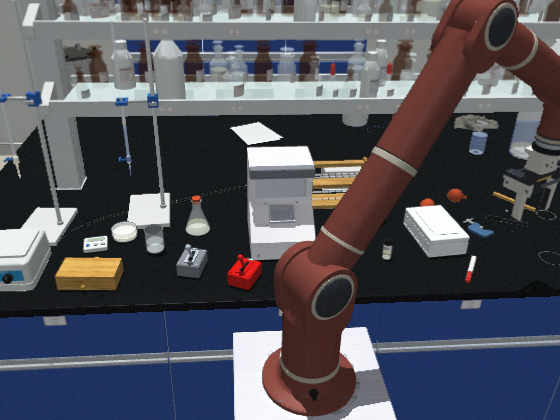

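View pics/side0.png

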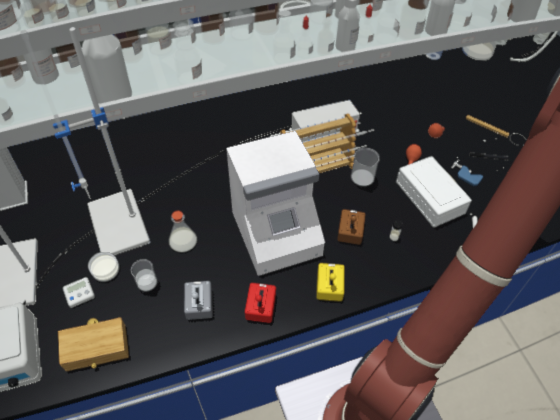

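View pics/wrist0.png

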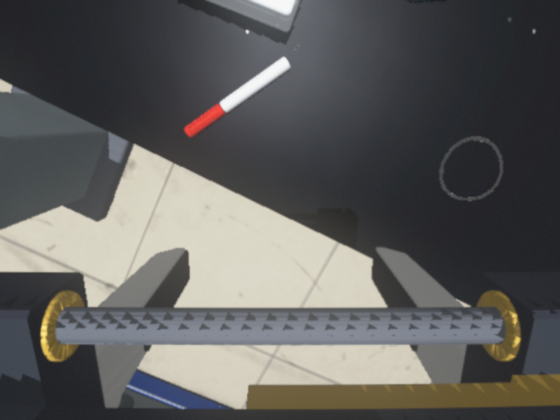

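```bash
cat > h.py <<'E'
import numpy as np, cv2
from scipy.spatial.transform import Rotation as Rot
def ray(p,uv):
    K=p["mtx"];k=p["k1"]
    d=np.array([(uv[0]-K[0,2])/K[0,0],(uv[1]-K[1,2])/K[1,1]])
    s=cv2.undistortPoints(np.array([[uv]],float),K,np.array([k,0,0,0.]))[0,0]
    T=p["cam_to_world"]; v=T[:3,:3]@np.array([s[0],s[1],1]); return T[:3,3],v/np.linalg.norm(v)
def plane(p,uv,z):
    o,v=ray(p,uv); return o+v*(z-o[2])/v[2]
def tri(obs):
    A=np.zeros((3,3));b=np.zeros(3);R=[ray(p,uv) for p,uv in obs]
    for o,v in R:
        M=np.eye(3)-np.outer(v,v);A+=M;b+=M@o
    x=np.linalg.solve(A,b); return x,[np.linalg.norm((np.eye(3)-np.outer(v,v))@(x-o))for o,v in R]
def proj(p,X):
    T=np.linalg.inv(p["cam_to_world"]);c=T[:3,:3]@np.array(X)+T[:3,3]
    s=c[:2]/c[2];s=s*(1+p["k1"]*(s@s));return p["mtx"][:2,:2]@s+p["mtx"][:2,2]
E
python3 - <<'E'
import cv2
s=cv2.imread("pics/side0.png");c=cv2.imread("pics/scene0.png")
def cr(im,x0,y0,x1,y1,f,n): cv2.imwrite("pics/"+n,cv2.resize(im[y0:y1,x0:x1],None,fx=f,fy=f,interpolation=cv2.INTER_CUBIC))
cr(s,170,120,420,330,3,"s1.png"); cr(c,170,130,410,310,3,"c1.png")
E
```

```text
(no output)
```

View pics/s1.png

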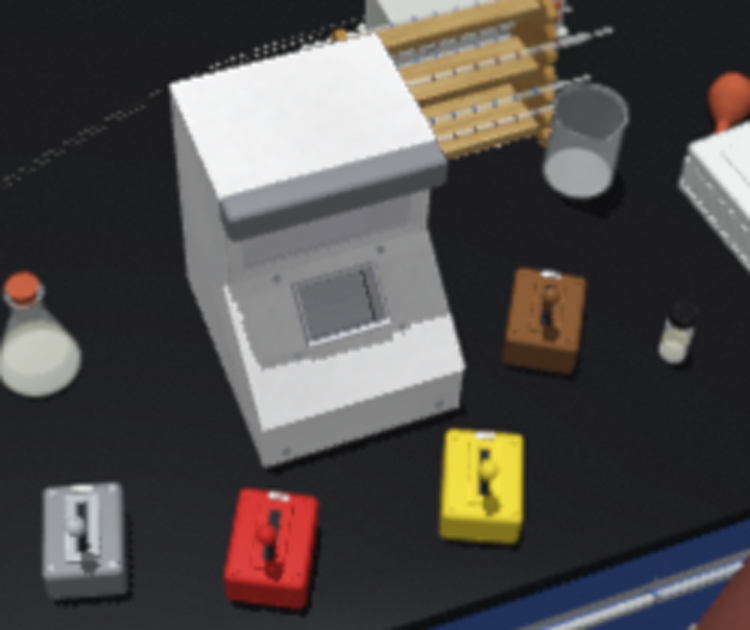

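View pics/c1.png

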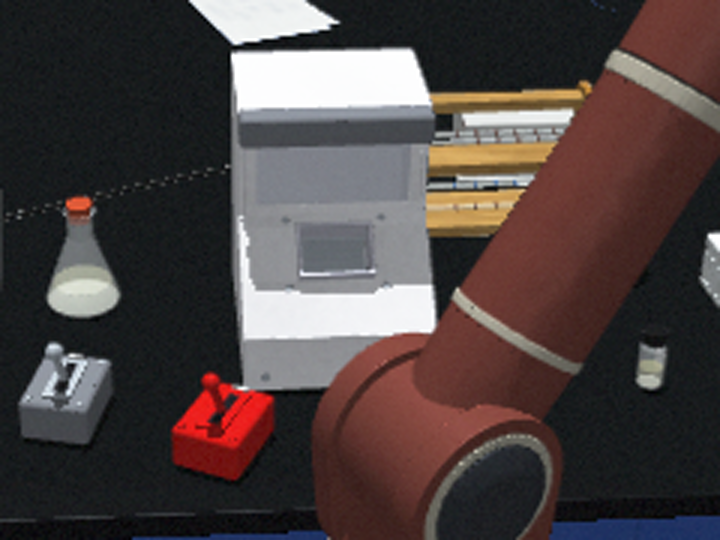

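```bash
python3 - <<'E'
from h import *
from bench import cams
S=cams.camera_params("side");C=cams.camera_params("scene")
s=lambda u,v:((u+.5)/3-.5+170,(v+.5)/3-.5+120)
c=lambda u,v:((u+.5)/3-.5+170,(v+.5)/3-.5+130)
for n,a,b in [("vial cap top",(685,309),(654,334)),("vial base c",(673,356),(650,384)),
 ("visor L low",(233,238),(240,144)),("visor R low",(443,182),(433,140)),
 ("front edge L top",(262,430),(244,338)),("bottom L",(268,466),(245,391)),
 ("mouth TL",(292,282),(299,223)),("mouth TR",(376,262),(375,223)),("mouth BL",(308,345),(298,276)),("mouth BR",(390,320),(375,274)),
 ("ball",(75,523),(54,351)),("white bar",(83,488),(76,348)),
 ("box TL",(42,488),(53,348)),("box TR",(122,484),(112,360)),("box BLt",(45,581),(20,402)),("box BRt",(126,577),(92,420)),
 ("red ball",(266,535),(210,381)),("slopebotR",(463,366),(436,322))]:
    x,e=tri([(S,s(*a)),(C,c(*b))]); print(n,np.round(x,4),np.round(e,4))
print("bottomR plane",plane(S,s(460,405),0), plane(S,s(268,466),0))
print("vial base z0",plane(S,s(673,356),0.0),plane(C,c(650,384),0.0))
E
```

```text
vial cap top [ 0.4355 -0.2837  0.0506] [0.0014 0.0014]
vial base c [ 4.237e-01 -2.797e-01 -2.000e-04] [0.0021 0.0021]
visor L low [0.5049 0.1039 0.2237] [0.0002 0.0002]
visor R low [ 0.5077 -0.0716  0.2218] [0.0018 0.0018]
front edge L top [0.4369 0.1054 0.0572] [0.0016 0.0016]
bottom L [ 0.4365  0.1031 -0.0016] [0.0001 0.0001]
mouth TL [0.5204 0.0499 0.1303] [0.002 0.002]
mouth TR [ 0.5175 -0.0225  0.13  ] [0.0018 0.0018]
mouth BL [0.4773 0.0522 0.0983] [0.0007 0.0007]
mouth BR [ 0.48   -0.0207  0.0968] [0.0004 0.0004]
ball [0.3877 0.2736 0.0824] [0.0004 0.0004]
white bar [0.4329 0.2585 0.0545] [0.001 0.001]
box TL [0.4529 0.2856 0.041 ] [0.0053 0.0053]
box TR [0.4366 0.2267 0.0376] [0.001 0.001]
box BLt [0.3692 0.3062 0.0415] [0.002 0.002]
box BRt [0.3608 0.244  0.0254] [0.0024 0.0024]
red ball [0.328  0.1382 0.0867] [0.0008 0.0008]
slopebotR [ 0.4336 -0.0714  0.0705] [0.0025 0.0025]
bottomR plane [ 0.43888513 -0.07471364  0.        ] [0.43555867 0.10331507 0.        ]
vial base z0 [ 0.4230252 -0.2772217  0.       ] [ 0.42498177 -0.28196887  0.        ]
```

```bash
cat >> h.py <<'E'
def plan(st,pos,rpy,nmax=0.9):
    R=Rot.from_euler("xyz",st["orientation"]);p=np.array(st["tool_pos"])
    Rt=Rot.from_euler("xyz",rpy)
    d=R.inv().apply(np.array(pos)-p)/0.03
    w=(R.inv()*Rt).as_rotvec()/np.deg2rad(5)
    n=int(np.ceil(max(np.linalg.norm(d)/1.0,np.linalg.norm(w)/1.0,1e-9)))
    print("total tool shift units",np.round(d,2),"turn units",np.round(w,2),"rows>=",n)
    # per-row for n rows, straight world line, const rotation
    print("per row start: shift",np.round(d/n,2)," turn",np.round(w/n,2))
    return d,w,n
E
python3 - <<'E'
from h import *
from bench import cams,manip
S=cams.camera_params("side");C=cams.camera_params("scene")
s=lambda u,v:((u+.5)/3-.5+170,(v+.5)/3-.5+120)
for a in [(515,270),(585,275),(505,360),(577,370)]: print(np.round(plane(S,s(*a),0.04),3))
plan(manip.get_state(),[0.36,-0.29,0.2],[np.pi,0,0.0])
E
```

```text
[ 0.534 -0.165  0.04 ]
[ 0.507 -0.223  0.04 ]
[ 0.445 -0.116  0.04 ]
[ 0.415 -0.171  0.04 ]
total tool shift units [ 6.44 -7.65  0.61] turn units [-0.02  0.01  5.29] rows>= 11
per row start: shift [ 0.59 -0.7   0.06]  turn [-0.    0.    0.48]
```

Call:
play_rows(deltas=[0.6, -0.7, 0, 0, 0, 0.7, 1, 0.6, -0.75, 0, 0, 0, 0.7, 1, 0.55, -0.75, 0, 0, 0, 0.7, 1, 0.5, -0.8, 0.1, 0, 0, 0.7, 1, 0.45, -0.8, 0.1, 0, 0, 0.7, 1, 0.4, -0.85, 0.1, 0, 0, 0.7, 1, 0.35, -0.85, 0.1, 0, 0, 0.7, 1, 0.3, -0.9, 0.1, 0, 0, 0.4, 1], newtons=20)

```text
t: 0.95
tool_pos: [0.3517, -0.3621, 0.1991]
orientation: [-3.139, 0.005, -0.03]
ft_force: [-0.2, 0.6, -0.1]
width: 0.0926
```

```bash
python3 - <<'E'
from h import *
from bench import cams,manip
st=manip.get_state();print(st)
plan(st,[0.36,-0.29,0.2],[np.pi,0,0.0])
E
```

```text
{'t': 0.95, 'joint_pos': array([ 0.685114  ,  0.41737542,  0.10031815,  1.86112716, -0.05117484,
        0.87129479, -0.79039524]), 'qvel': array([-0.56844893, -0.1704256 ,  0.04962193,  0.42264274, -0.02892572,
       -0.24726486, -0.83360441]), 'tau': array([ 2.84715123e+00, -3.43317926e+01,  1.27527237e+00, -1.44364786e+01,
        1.56482868e-02,  1.85102597e-01,  5.06316293e-01]), 'tool_pos': array([ 0.35174337, -0.36209466,  0.19910793]), 'orientation': array([-3.13879476,  0.00516489, -0.02965473]), 'ft_force': array([-0.18948681,  0.57859654, -0.07989297]), 'moment': array([ 0.12273445, -0.00895897, -0.05195341]), 'width': 0.09261821513598228}
total tool shift units [ 0.2  -2.41 -0.02] turn units [-0.03  0.06 -0.34] rows>= 3
per row start: shift [ 0.07 -0.8  -0.01]  turn [-0.01  0.02 -0.11]
```

Call:
play_rows(deltas=[0.1, -0.8, 0, 0, 0, -0.1, 1, 0.1, -0.8, 0, 0, 0, -0.1, 1, 0, -0.8, 0, 0, 0, -0.1, 1, 0, 0, 0, 0, 0, 0, 1])

```text
t: 1.35
tool_pos: [0.3605, -0.2817, 0.1981]
orientation: [-3.134, 0.007, 0.006]
ft_force: [0.0, -0.1, -0.2]
width: 0.0926
```

```bash
python3 - <<'E'
from h import *
from bench import cams,manip
import pickle
st=manip.get_state();print(st["tool_pos"],st["orientation"],st["joint_pos"])
P=cams.camera_params("wrist");im=cams.snapshot("wrist");pickle.dump(P,open("w1.pkl","wb"))
cv2.imwrite("pics/w1.png",im[:,:,::-1]); print(proj(P,[.427,-.281,.06]))
E
```

```text
[ 0.36045615 -0.28172303  0.19810697] [-3.13387087  0.00701558  0.00550407] [ 0.55949694  0.35196392  0.07761299  1.97719774 -0.03918939  0.8240269
 -0.90603831]
[280.90497128 125.34429528]
```

View pics/w1.png

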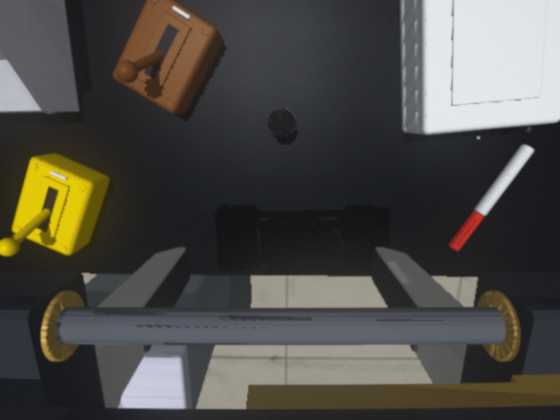

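```bash
python3 - <<'E'
from h import *
from bench import cams,manip
import pickle
P=pickle.load(open("w1.pkl","rb"))
im=cv2.imread("pics/w1.png");cv2.imwrite("pics/w1c.png",cv2.convertScaleAbs(cv2.resize(im[90:160,240:330],None,fx=6,fy=6,interpolation=cv2.INTER_CUBIC),alpha=3))
S=cams.camera_params("side");C=cams.camera_params("scene")
s=lambda u,v:((u+.5)/3-.5+170,(v+.5)/3-.5+120)
c=lambda u,v:((u+.5)/3-.5+170,(v+.5)/3-.5+130)
print(plane(P,(283,122),.06),tri([(P,(283,122)),(S,s(685,309)),(C,c(654,334))]))
plan(manip.get_state(),[0.43,-0.283,0.1],[np.pi,0,0.0])
E
```

```text
[ 0.42973226 -0.28273765  0.06      ] (array([ 0.43099765, -0.28194276,  0.05456645]), [np.float64(0.0015420910097653582), np.float64(0.002238242403438645), np.float64(0.0018299157682892537)])
total tool shift units [ 2.34 -0.    3.26] turn units [-0.06  0.07  0.04] rows>= 5
per row start: shift [ 0.47 -0.    0.65]  turn [-0.01  0.01  0.01]
```

View pics/w1c.png

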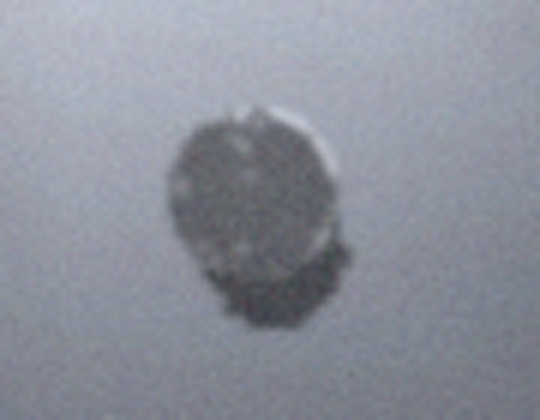

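Call:
play_rows(deltas=[0.75, 0, 0.2, 0, 0, 0, 1, 0.75, 0, 0.5, 0, 0, 0, 1, 0.75, 0, 0.8, 0, 0, 0, 1, 0.1, 0, 0.9, 0, 0, 0, 1, 0, 0, 0.9, 0, 0, 0, 1, 0, 0, 0.9, 0, 0, 0, 1, 0, 0, 0.5, 0, 0, 0, 1, 0, 0, 0, 0, 0, 0, 1])

```text
t: 2.2
tool_pos: [0.4342, -0.3008, 0.0522]
orientation: [3.132, -0.001, -0.013]
ft_force: [-0.2, -0.4, 0.5]
width: 0.093
```

```bash
python3 - <<'E'
from h import *
from bench import cams,manip
st=manip.get_state();print(st["joint_pos"])
plan(st,[0.4295,-0.2825,0.034],[np.pi,0,0.0])
P=cams.camera_params("wrist");im=cams.snapshot("wrist")
cv2.imwrite("pics/w2.png",im[:,:,::-1])
E
```

```text
[ 0.52040624  0.65857427  0.06022266  1.95051385 -0.05844884  0.52868751
 -0.96578713]
total tool shift units [-0.17 -0.61  0.6 ] turn units [ 0.1  -0.01 -0.15] rows>= 1
per row start: shift [-0.17 -0.61  0.6 ]  turn [ 0.1  -0.01 -0.15]
```

View pics/w2.png

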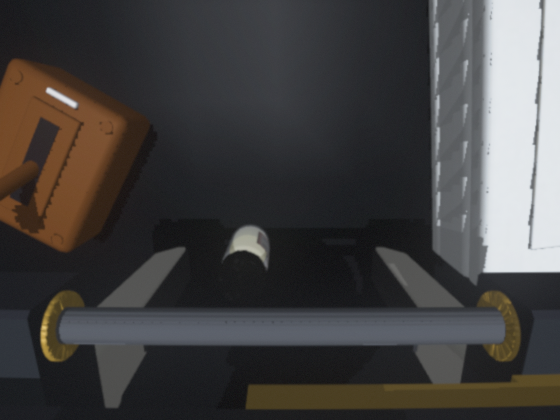

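Call:
play_rows(deltas=[-0.1, -0.5, 0, 0.1, 0, -0.1, 1, -0.1, -0.1, 0.3, 0, 0, 0, 1, 0, 0, 0.3, 0, 0, 0, 1, 0, 0, 0, 0, 0, 0, 1])

```text
t: 2.65
tool_pos: [0.43, -0.2843, 0.0365]
orientation: [3.137, -0.007, -0.006]
ft_force: [-0.5, -0.6, 1.0]
width: 0.0932
```

```bash
python3 - <<'E'
from h import *
from bench import cams,manip
st=manip.get_state();print(st["joint_pos"])
plan(st,[0.4295,-0.2825,0.034],[np.pi,0,0.0])
im=cams.snapshot("wrist")
cv2.imwrite("pics/w3.png",im[:,:,::-1])
E
```

```text
[ 0.5098577   0.67237507  0.04796169  1.99689196 -0.06620992  0.46518204
 -0.9702523 ]
total tool shift units [-0.02 -0.06  0.08] turn units [ 0.05 -0.08 -0.07] rows>= 1
per row start: shift [-0.02 -0.06  0.08]  turn [ 0.05 -0.08 -0.07]
```

View pics/w3.png

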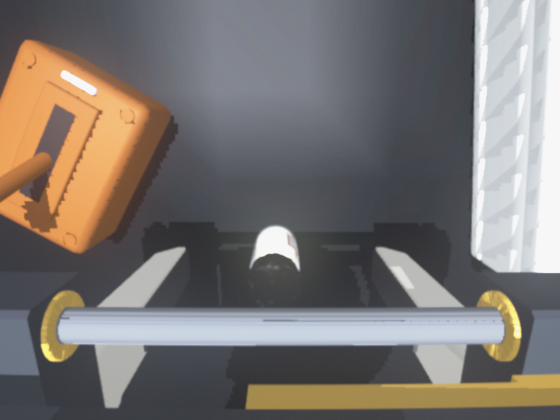

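Vial is at (275,262), centred between the fingers. Close.

Call:
play_rows(deltas=[0, 0, 0, 0, 0, 0, -1, 0, 0, 0, 0, 0, 0, -1, 0, 0, 0, 0, 0, 0, -1, 0, 0, 0, 0, 0, 0, -1, 0, 0, 0, 0, 0, 0, -1, 0, 0, 0, 0, 0, 0, -1, 0, 0, 0, 0, 0, 0, -1], newtons=20)

```text
t: 3.4
tool_pos: [0.4313, -0.2856, 0.038]
orientation: [3.135, -0.01, -0.006]
ft_force: [0.0, -0.6, 0.4]
width: 0.0416
```

Call:
play_rows(deltas=[0, 0, 0, 0, 0, 0, -1, 0, 0, 0, 0, 0, 0, -1, 0, 0, 0, 0, 0, 0, -1, 0, 0, 0, 0, 0, 0, -1])

```text
t: 3.8
tool_pos: [0.4314, -0.2854, 0.0381]
orientation: [3.135, -0.01, -0.006]
ft_force: [-0.2, 0.1, 0.7]
width: 0.0239
```

Call:
play_rows(deltas=[0, 0, -0.9, 0, 0, 0, -1, 0, 0, -0.9, 0, 0, 0, -1, 0, 0, -0.9, 0, 0, 0, -1, 0, -0.3, -0.9, 0, 0, 0, -1, 0, -0.6, -0.9, 0, 0, 0, -1, 0, -0.8, -0.7, 0, 0, 0, -1, 0, -0.9, -0.6, 0, 0, 0, -1, 0, -0.9, -0.5, 0, 0, 0, -1])

```text
t: 4.6
tool_pos: [0.4275, -0.1799, 0.2305]
orientation: [3.136, -0.004, -0.016]
ft_force: [0.4, 0.1, 0.3]
width: 0.0241
```

```bash
python3 - <<'E'
from h import *
from bench import cams,manip
st=manip.get_state();print(st["joint_pos"])
plan(st,[0.42,0.02,0.28],[np.pi,0,0.0])
E
```

```text
[ 0.28916257  0.31213576  0.07809113  1.92692598 -0.02533236  0.89807147
 -1.20808509]
total tool shift units [-0.35 -6.65 -1.69] turn units [ 0.07 -0.04 -0.19] rows>= 7
per row start: shift [-0.05 -0.95 -0.24]  turn [ 0.01 -0.01 -0.03]
```

Call:
play_rows(deltas=[-0.1, -0.9, -0.2, 0, 0, 0, -1, -0.1, -0.9, -0.2, 0, 0.2, -0.1, -1, 0, -0.9, -0.2, 0, 0.5, 0, -1, 0, -0.9, -0.2, 0, 0.8, 0, -1, 0, -0.9, 0, 0, 0.9, 0, -1, 0, -0.8, 0, 0, 0.9, 0, -1, 0, -0.5, 0, 0, 0.9, 0, -1, 0, -0.2, 0, 0, 0.9, 0, -1])

```text
t: 5.4
tool_pos: [0.4243, 0.0111, 0.258]
orientation: [3.138, -0.475, 0.001]
ft_force: [-0.4, -0.4, -0.0]
width: 0.0244
```

```bash
python3 - <<'E'
from h import *
from bench import cams,manip
st=manip.get_state();print(st["joint_pos"])
plan(st,[0.439,0.0145,0.2],[np.pi,-np.deg2rad(40),0.018])
P=cams.camera_params("wrist");im=cams.snapshot("wrist")
import pickle;pickle.dump(P,open("w4.pkl","wb"))
cv2.imwrite("pics/w4.png",im[:,:,::-1])
E
```

```text
[-0.09111548  0.02946492 -0.03187623  2.33091973  0.19543325  0.31514983
 -1.86462732]
total tool shift units [-0.45 -0.12  1.94] turn units [ 0.15  2.56 -0.15] rows>= 3
per row start: shift [-0.15 -0.04  0.65]  turn [ 0.05  0.85 -0.05]
```

View pics/w4.png

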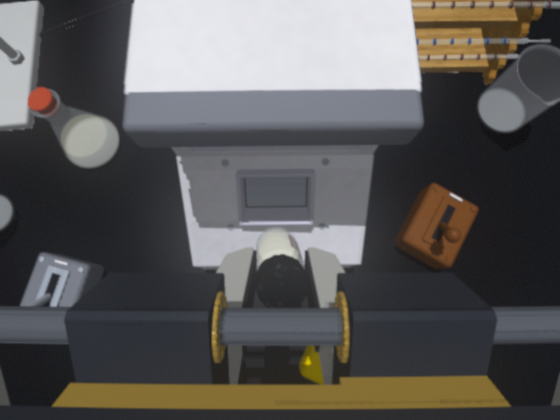

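```bash
cat > fk.py <<'E'
import numpy as np, itertools
from scipy.spatial.transform import Rotation as Rot
from scipy.optimize import least_squares
data=[
([1.08248749,0.61593377,-0.01260481,1.42487496,0.00813255,1.10339765,-0.04043234],[0.2892639,-0.58121167,0.21747971],[-3.13903070e+00,7.25e-05,4.61848197e-01]),
([0.685114,0.41737542,0.10031815,1.86112716,-0.05117484,0.87129479,-0.79039524],[0.35174337,-0.36209466,0.19910793],[-3.13879476,0.00516489,-0.02965473]),
([0.55949694,0.35196392,0.07761299,1.97719774,-0.03918939,0.8240269,-0.90603831],[0.36045615,-0.28172303,0.19810697],[-3.13387087,0.00701558,0.00550407]),
([0.52040624,0.65857427,0.06022266,1.95051385,-0.05844884,0.52868751,-0.96578713],[0.4342,-0.3008,0.0522],[3.132,-0.001,-0.013]),
([0.5098577,0.67237507,0.04796169,1.99689196,-0.06620992,0.46518204,-0.9702523],[0.43,-0.2843,0.0365],[3.137,-0.007,-0.006]),
([0.28916257,0.31213576,0.07809113,1.92692598,-0.02533236,0.89807147,-1.20808509],[0.4275,-0.1799,0.2305],[3.136,-0.004,-0.016]),
([-0.09111548,0.02946492,-0.03187623,2.33091973,0.19543325,0.31514983,-1.86462732],[0.4243,0.0111,0.258],[3.138,-0.475,0.001]),
]
def rz(a):return Rot.from_rotvec([0,0,a])
def ry(a):return Rot.from_rotvec([0,a,0])
def fk(P,q,sg):
    h,ax,az,bx,bz,cx,cz,o1,o7=P
    R=rz(sg[0]*q[0]+o1);p=np.array([0,0,h])
    R=R*ry(q[1]);p=p+R.apply([ax,0,az])
    R=R*rz(sg[1]*q[2])*ry(q[3]);p=p+R.apply([bx,0,bz])
    R=R*rz(sg[2]*q[4])*ry(q[5]);p=p+R.apply([cx,0,cz])
    R=R*rz(sg[3]*q[6]+o7);return p,R
def res(P,sg):
    r=[]
    for q,t,e in data:
        p,R=fk(P,q,sg);r+=list((p-t)*10);r+=list((Rot.from_euler("xyz",e).inv()*R).as_rotvec())
    return np.array(r)
if __name__=="__main__":
    best=None
    for sg in itertools.product([1,-1],repeat=4):
      for o7 in (0,1.57,3.14,-1.57):
        s=least_squares(res,[.3,.05,.3,.05,.3,.08,.25,0,o7],args=(sg,))
        if best is None or s.cost<best[0]: best=(s.cost,sg,s.x)
    print(best); P=best[2]
    print(np.round(res(P,best[1]).reshape(-1,6),4))
    np.savez("fk.npz",P=P,sg=best[1])
E
python3 fk.py
```

```text
(np.float64(0.0031506963561706122), (-1, -1, -1, -1), array([ 2.57749986e-01,  2.83929489e-04,  5.51135603e-01, -4.61775562e-04,
        3.73492920e-01,  1.15307307e-03,  3.20648982e-01, -4.23638224e-02,
        1.52907923e+00]))
[[-0.048  -0.0307  0.0059  0.      0.0001  0.0006]
 [ 0.0007  0.0063 -0.0001  0.0002  0.0001  0.0006]
 [ 0.0123  0.0222  0.001   0.0003  0.0003  0.0006]
 [-0.0043 -0.0028 -0.0055  0.0004 -0.0007  0.001 ]
 [-0.0003  0.0014 -0.0054 -0.0003  0.0001  0.0004]
 [ 0.0044  0.0226  0.0028 -0.0003 -0.0005  0.0011]
 [ 0.0015  0.036   0.0013 -0.0195 -0.0004 -0.0044]]
```

```bash
cat > ik.py <<'E'
from fk import *
d=np.load("fk.npz");P=d["P"];sg=d["sg"]
lo=np.array([-3.12,-.3,-1.34,.26,-1.36,.01,-2.84]);hi=np.array([3.12,2.06,1.32,2.42,4.5,1.98,2.84])
def ik(pos,rpy,q0):
    Rt=Rot.from_euler("xyz",rpy)
    def f(q):
        p,R=fk(P,q,sg);return np.r_[(p-pos)*10,(Rt.inv()*R).as_rotvec()*2,(q-q0)*1e-3]
    s=least_squares(f,np.clip(q0,lo+.001,hi-.001),bounds=(lo,hi));p,R=fk(P,s.x,sg)
    return s.x,np.linalg.norm(p-pos)*1000,np.rad2deg(np.linalg.norm((Rt.inv()*R).as_rotvec()))
def cab(s,n,o=(0.549,0.0155),yaw=.018,y=0):
    v=np.array([-.055+.643*s+.766*n,y,.12-.766*s+.643*n]);c,si=np.cos(yaw),np.sin(yaw)
    return np.array([o[0]+c*v[0]-si*v[1],o[1]+si*v[0]+c*v[1],v[2]])
E
python3 - <<'E'
from ik import *
q=np.array(data[-1][0])
for s,n in [(-.075,-.009),(-.04,-.009),(0,-.009),(.05,-.009),(.05,0)]:
  for t in (30,35,40,45):
    for q0 in (q,np.r_[q[:2],.8,q[3:]],np.r_[q[:2],-.8,q[3:]]):
      x,e,r=ik(cab(s,n),[np.pi,-np.deg2rad(t),.018],q0);print(s,n,t,np.round(cab(s,n),3),np.round(x,2),round(e,1),round(r,1))
E
```

```text
-0.075 -0.009 30 [0.439 0.014 0.172] [-0.11  0.24  0.04  2.42  0.    0.02 -1.63] 7.8 3.5
-0.075 -0.009 30 [0.439 0.014 0.172] [-0.11  0.24  0.04  2.42 -0.    0.02 -1.63] 7.8 3.5
-0.075 -0.009 30 [0.439 0.014 0.172] [-0.11  0.24  0.04  2.42  0.    0.02 -1.63] 7.8 3.5
-0.075 -0.009 35 [0.439 0.014 0.172] [-0.12  0.23  0.05  2.42  0.    0.01 -1.63] 14.6 7.3
-0.075 -0.009 35 [0.439 0.014 0.172] [-0.12  0.23  0.05  2.42  0.    0.01 -1.63] 14.6 7.3
-0.075 -0.009 35 [0.439 0.014 0.172] [-0.12  0.23  0.05  2.42  0.    0.01 -1.63] 14.6 7.3
-0.075 -0.009 40 [0.439 0.014 0.172] [-0.13  0.22  0.05  2.42  0.31  0.01 -1.95] 20.1 11.5
-0.075 -0.009 40 [0.439 0.014 0.172] [-0.14  0.22  0.07  2.42 -0.32  0.01 -1.32] 20.1 11.5
-0.075 -0.009 40 [0.439 0.014 0.172] [-0.13  0.22  0.05  2.42  0.31  0.01 -1.95] 20.1 11.5
-0.075 -0.009 45 [0.439 0.014 0.172] [-0.13  0.2   0.05  2.42  1.2   0.01 -2.84] 26.6 15.6
-0.075 -0.009 45 [0.439 0.014 0.172] [-0.18  0.21  0.11  2.42 -1.36  0.01 -0.27] 26.8 15.5
-0.075 -0.009 45 [0.439 0.014 0.172] [-0.13  0.2   0.05  2.42  1.2   0.01 -2.84] 26.6 15.6
-0.04 -0.009 30 [
[... 3451 characters left out ...]
 1.21  0.01 -2.84] 16.3 12.8
0.05 0 35 [0.526 0.015 0.082] [-0.1   0.51  0.04  2.24 -1.36  0.01 -0.27] 16.3 12.7
0.05 0 35 [0.526 0.015 0.082] [-0.08  0.51  0.    2.24  1.21  0.01 -2.84] 16.3 12.8
0.05 0 40 [0.526 0.015 0.082] [-0.08  0.5   0.01  2.24  1.21  0.01 -2.84] 22.0 17.2
0.05 0 40 [0.526 0.015 0.082] [-0.11  0.5   0.04  2.24 -1.36  0.01 -0.27] 21.9 17.1
0.05 0 40 [0.526 0.015 0.082] [-0.08  0.5   0.01  2.24  1.21  0.01 -2.84] 22.0 17.2
0.05 0 45 [0.526 0.015 0.082] [-0.09  0.5   0.01  2.23  1.21  0.01 -2.84] 27.6 21.6
0.05 0 45 [0.526 0.015 0.082] [-0.12  0.5   0.05  2.23 -1.36  0.01 -0.27] 27.5 21.6
0.05 0 45 [0.526 0.015 0.082] [-0.09  0.5   0.01  2.23  1.21  0.01 -2.84] 27.6 21.6
```

```bash
python3 - <<'E'
from ik import *
q=np.array(data[-1][0]);qf=q.copy();qf[4]=np.pi;qf[3]=2.2;qf[5]=.4
for yaw in (.018+np.pi,):
 for s,n in [(-.1,-.009),(-.075,-.009),(-.04,-.009),(0,-.009),(.05,-.009),(.05,0)]:
  for t in (40,):
    R=(Rot.from_euler("xyz",[np.pi,-np.deg2rad(t),.018])*rz(np.pi)).as_euler("xyz")
    x,e,r=ik(cab(s,n),R,qf);print(s,n,t,np.round(cab(s,n),3),np.round(x,3),round(e,1),round(r,1))
qa=q.copy()
for k in range(0,11):
    x=qa.copy();x[4]=q[4]+(np.pi-q[4])*k/10;p,R=fk(P,x,sg);print(np.round(p,3),np.round(p+R.apply([0,0,.038]),3),np.round(R.as_matrix()[:,2],2))
E
```

```text
-0.1 -0.009 40 [0.423 0.013 0.191] [-0.149  0.192  0.084  2.42   4.358  0.01  -2.84 ] 36.2 9.4
-0.075 -0.009 40 [0.439 0.014 0.172] [-0.243  0.234  0.2    2.42   4.358  0.046 -2.84 ] 23.9 10.9
-0.04 -0.009 40 [0.461 0.014 0.145] [-0.678  0.432  0.827  2.42   4.37   0.369 -2.84 ] 22.4 10.3
0 -0.009 40 [0.487 0.014 0.114] [-0.79   0.698  1.12   2.42   4.339  0.713 -2.84 ] 19.7 8.9
0.05 -0.009 40 [0.519 0.015 0.076] [-0.797  0.977  1.259  2.42   4.234  1.029 -2.84 ] 14.8 6.4
0.05 0 40 [0.526 0.015 0.082] [-0.802  0.982  1.276  2.42   4.224  1.046 -2.84 ] 12.3 5.3
[0.424 0.015 0.258] [0.442 0.014 0.224] [ 0.46 -0.02 -0.89]
[ 0.434 -0.012  0.265] [ 0.452 -0.016  0.232] [ 0.49 -0.11 -0.87]
[ 0.448 -0.035  0.277] [ 0.468 -0.042  0.246] [ 0.53 -0.18 -0.83]
[ 0.466 -0.051  0.294] [ 0.488 -0.06   0.264] [ 0.59 -0.23 -0.78]
[ 0.487 -0.06   0.314] [ 0.511 -0.069  0.286] [ 0.65 -0.25 -0.72]
[ 0.508 -0.059  0.334] [ 0.535 -0.069  0.31 ] [ 0.71 -0.25 -0.65]
[ 0.527 -0.051  0.355] [ 0.557 -0.059  0.332] [ 0.77 -0.22 -0.59]
[ 0.544 -0.034  0.372] [ 0.575 -0.041  0.352] [ 0.83 -0.17 -0.54]
[ 0.556 -0.011  0.386] [ 0.589 -0.015  0.368] [ 0.86 -0.1  -0.49]
[0.563 0.016 0.395] [0.597 0.015 0.378] [ 0.88 -0.02 -0.47]
[0.564 0.045 0.398] [0.597 0.048 0.381] [ 0.89  0.07 -0.46]
```

```bash
python3 - <<'E'
from ik import *
q=np.array(data[-1][0])
for s,n,t in [(-.1,-.009,20),(-.1,-.009,24),(-.075,-.009,24),(-.04,-.009,22),(-.04,-.009,25),(0,-.009,25),(0,-.009,28),(.05,-.009,25),(.05,-.009,28),(.05,-.009,30),(.05,0,30)]:
    R=(Rot.from_euler("xyz",[np.pi,-np.deg2rad(t),.018])*rz(np.pi)).as_euler("xyz")
    best=None
    for q3 in (0,.5,-.5):
      qf=q.copy();qf[4]=np.pi;qf[3]=2.3;qf[5]=.3;qf[2]=q3;qf[6]=-1.6
      x,e,r=ik(cab(s,n),R,qf);print(s,n,t,np.round(cab(s,n),3),np.round(x,2),round(e,1),round(r,1))
E
cat > rows.py <<'E'
from ik import *
def rows(q0,q1,k):
    q0=np.array(q0);q1=np.array(q1);out=[]
    for i in range(k):
        pa,Ra=fk(P,q0+(q1-q0)*i/k,sg);pb,Rb=fk(P,q0+(q1-q0)*(i+1)/k,sg)
        out.append(np.r_[Ra.inv().apply(pb-pa)/.03,(Ra.inv()*Rb).as_rotvec()/np.deg2rad(5)])
    return np.round(out,2)
E
python3 - <<'E'
from rows import *
q=np.array(data[-1][0]);q1=q.copy();q1[4]+=.085*8
print(rows(q,q1,8))
E
```

```text
-0.1 -0.009 20 [0.423 0.013 0.191] [ 0.88  0.44 -1.34  2.35  1.1   0.6   0.32] 0.0 0.0
-0.1 -0.009 20 [0.423 0.013 0.191] [-0.1   0.25  0.04  2.42  4.36  0.01 -2.84] 34.9 7.2
-0.1 -0.009 20 [0.423 0.013 0.191] [ 0.88  0.44 -1.34  2.35  1.1   0.6   0.32] 0.0 0.0
-0.1 -0.009 24 [0.423 0.013 0.191] [ 0.84  0.35 -1.2   2.41  1.22  0.44  0.22] 0.0 0.0
-0.1 -0.009 24 [0.423 0.013 0.191] [-0.11  0.24  0.04  2.42  4.36  0.01 -2.84] 33.6 3.9
-0.1 -0.009 24 [0.423 0.013 0.191] [ 0.89  0.41 -1.32  2.41  1.27  0.53  0.15] 0.0 0.0
-0.075 -0.009 24 [0.439 0.014 0.172] [ 0.58  0.33 -0.86  2.41  1.3   0.31  0.16] 0.0 0.0
-0.075 -0.009 24 [0.439 0.014 0.172] [-0.11  0.27  0.04  2.42  4.36  0.01 -2.84] 14.3 2.1
-0.075 -0.009 24 [0.439 0.014 0.172] [ 0.66  0.36 -0.98  2.41  1.34  0.38  0.12] 0.0 0.0
-0.04 -0.009 22 [0.461 0.014 0.145] [ 0.45  0.41 -0.72  2.36  1.36  0.32  0.13] 0.0 0.0
-0.04 -0.009 22 [0.461 0.014 0.145] [-0.1   0.34  0.04  2.4   4.36  0.01 -2.84] 2.6 1.7
-0.04 -0.009 22 [0.461 0.014 0.145] [ 0.53  0.44 -0.84  2.36  1.39  0.38  0.09] 0.0 0.0
-0.04 -0.009 25 [0.461 0.014 0.145] [-0.09  
[... 1365 characters left out ...]
6] [-0.13  0.57  0.08  2.41  3.25  0.36 -1.73] 0.0 0.0
0.05 -0.009 30 [0.519 0.015 0.076] [-0.03  0.57 -0.07  2.41  3.01  0.37 -1.49] 0.0 0.0
0.05 0 30 [0.526 0.015 0.082] [-0.08  0.56  0.01  2.39  3.13  0.33 -1.61] 0.0 0.0
0.05 0 30 [0.526 0.015 0.082] [-0.13  0.56  0.07  2.39  3.24  0.33 -1.73] 0.0 0.0
0.05 0 30 [0.526 0.015 0.082] [-0.03  0.56 -0.06  2.39  3.01  0.33 -1.5 ] 0.0 0.0
[[ 0.08  0.27 -0.   -0.29  0.08 -0.93]
 [ 0.08  0.27 -0.   -0.29  0.08 -0.93]
 [ 0.08  0.27 -0.   -0.29  0.08 -0.93]
 [ 0.08  0.27 -0.   -0.29  0.08 -0.93]
 [ 0.08  0.27 -0.   -0.29  0.08 -0.93]
 [ 0.08  0.27 -0.   -0.29  0.08 -0.93]
 [ 0.08  0.27 -0.   -0.29  0.08 -0.93]
 [ 0.08  0.27 -0.   -0.29  0.08 -0.93]]
```

Call:
play_rows(deltas=[0.08, 0.27, 0, -0.29, 0.08, -0.93, -1, 0.08, 0.27, 0, -0.29, 0.08, -0.93, -1, 0.08, 0.27, 0, -0.29, 0.08, -0.93, -1, 0.08, 0.27, 0, -0.29, 0.08, -0.93, -1, 0.08, 0.27, 0, -0.29, 0.08, -0.93, -1, 0.08, 0.27, 0, -0.29, 0.08, -0.93, -1, 0.08, 0.27, 0, -0.29, 0.08, -0.93, -1, 0.08, 0.27, 0, -0.29, 0.08, -0.93, -1])

```text
t: 6.25
tool_pos: [0.4483, -0.051, 0.278]
orientation: [2.621, -0.33, 0.721]
ft_force: [0.3, -0.3, -0.1]
width: 0.024
```

```bash
cat > st.py <<'E'
from rows import *
from bench import manip
st=manip.get_state();q=np.array(st["joint_pos"])
p,R=fk(P,q,sg)
print(np.round(q,3),np.round(st["tool_pos"],3),np.round(st["orientation"],3),"fkerr",np.round((p-st["tool_pos"])*1000,1))
E
python3 - <<'E'
from st import *
q1=q.copy();q1[4]+=.085*8
print(rows(q,q1,8)[[0,-1]])
E
```

```text
[-0.117  0.028  0.006  2.34   0.879  0.326 -1.829] [ 0.448 -0.051  0.278] [ 2.621 -0.33   0.721] fkerr [-2.4  1.5  0.4]
[[ 0.07  0.28 -0.   -0.31  0.07 -0.92]
 [ 0.07  0.28 -0.   -0.31  0.07 -0.92]]
```

Call:
play_rows(deltas=[0.07, 0.28, 0, -0.31, 0.07, -0.96, -1, 0.07, 0.28, 0, -0.31, 0.07, -0.96, -1, 0.07, 0.28, 0, -0.31, 0.07, -0.96, -1, 0.07, 0.28, 0, -0.31, 0.07, -0.96, -1, 0.07, 0.28, 0, -0.31, 0.07, -0.96, -1, 0.07, 0.28, 0, -0.31, 0.07, -0.96, -1, 0.07, 0.28, 0, -0.31, 0.07, -0.96, -1, 0.07, 0.28, 0, -0.31, 0.07, -0.96, -1])

```text
t: 7.05
tool_pos: [0.4986, -0.0819, 0.3251]
orientation: [2.31, 0.092, 1.278]
ft_force: [-0.6, 0.6, -0.2]
width: 0.0237
```

```bash
python3 - <<'E'
from st import *
q1=q.copy();q1[4]+=.085*8
print(rows(q,q1,8)[[0,-1]])
E
```

```text
[-0.121  0.033  0.027  2.337  1.589  0.341 -1.795] [ 0.499 -0.082  0.325] [2.31  0.092 1.278] fkerr [-2.9 -1.3  1.2]
[[ 0.07  0.3  -0.   -0.32  0.06 -0.92]
 [ 0.07  0.3  -0.   -0.32  0.06 -0.92]]
```

```bash
python3 - <<'E'
from st import *
qf=q.copy();qf[4]=np.pi;qf[3]=2.35;qf[5]=.15;qf[6]=-1.65
for s in (-.12,-.09,-.06,-.045,-.03,0):
  for n in (.004,.03,.06):
    for t in (25,28,32):
      R=(Rot.from_euler("xyz",[np.pi,-np.deg2rad(t),.018])*rz(np.pi)).as_euler("xyz")
      x,e,r=ik(cab(s,n),R,qf)
      if e<1 and r<.5: print(s,n,t,np.round(cab(s,n),3),np.round(x,2))
E
```

```text
[-0.121  0.033  0.027  2.337  1.589  0.341 -1.795] [ 0.499 -0.082  0.325] [2.31  0.092 1.278] fkerr [-2.9 -1.3  1.2]
-0.09 0.03 32 [0.459 0.014 0.208] [-0.19  0.18  0.13  2.42  4.36  0.02 -2.84]
-0.06 0.004 28 [0.458 0.014 0.169] [-0.29  0.28  0.27  2.42  4.36  0.09 -2.84]
-0.06 0.03 32 [0.478 0.014 0.185] [-0.41  0.28  0.42  2.42  4.08  0.16 -2.55]
-0.06 0.06 32 [0.501 0.015 0.205] [-0.12  0.24  0.06  2.34  4.36  0.01 -2.84]
-0.045 0.004 28 [0.468 0.014 0.157] [-0.5   0.35  0.56  2.42  4.37  0.22 -2.84]
-0.045 0.03 28 [0.488 0.014 0.174] [-0.11  0.29  0.05  2.36  4.36  0.01 -2.84]
-0.045 0.03 32 [0.488 0.014 0.174] [-0.1   0.3   0.03  2.42  3.15  0.13 -1.64]
-0.045 0.06 32 [0.511 0.015 0.193] [-0.1   0.28  0.03  2.34  3.15  0.03 -1.64]
-0.03 0.004 25 [0.478 0.014 0.146] [-0.09  0.35  0.02  2.37  3.15  0.01 -1.64]
-0.03 0.004 28 [0.478 0.014 0.146] [-0.1   0.35  0.02  2.42  3.16  0.11 -1.64]
-0.03 0.03 28 [0.498 0.015 0.162] [-0.09  0.33  0.02  2.35  3.15  0.03 -1.64]
-0.03 0.03 32 [0.498 0.015 0.162] [-0.1   0.34  0.03  2.41  3.16  0.16 -1.64]
-0.03 0.06 32 [0.521 0.015 0.182] [-0.1   0.32  0.03  2.33  3.15  0.06 -1.64]
0 0.004 25 [0.497 0.015 0.123] [-0.09  0.42  0.02  2.35  3.16  0.07 -1.64]
0 0.004 28 [0.497 0.015 0.123] [-0.09  0.43  0.02  2.4   3.16  0.17 -1.64]
0 0.03 28 [0.517 0.015 0.139] [-0.09  0.4   0.02  2.33  3.16  0.08 -1.64]
0 0.03 32 [0.517 0.015 0.139] [-0.1   0.41  0.03  2.39  3.16  0.22 -1.64]
0 0.06 32 [0.54  0.015 0.159] [-0.09  0.39  0.02  2.31  3.16  0.12 -1.64]
```

```bash
python3 - <<'E'
from st import *
q1=q.copy();q1[2]=.03;q1[4]=3.15;q1[5]=.13;q1[1]=.03;q1[3]=2.39;q1[6]=-1.66;q1[0]=-.1
q2=np.array([-.10,.30,.03,2.405,3.15,.13,-1.64])
def show(a,b,k):
    for i in range(k+1):
        p,R=fk(P,a+(b-a)*i/k,sg);z=R.as_matrix()[:,2];print(np.round(p,3),np.round(p+z*.038,3),np.round(z,2),np.round(p-z*.084,3))
show(q,q1,8);show(q1,q2,4)
print(rows(q,q1,20))
E
```

```text
[-0.121  0.033  0.027  2.337  1.589  0.341 -1.795] [ 0.499 -0.082  0.325] [2.31  0.092 1.278] fkerr [-2.9 -1.3  1.2]
[ 0.496 -0.083  0.326] [ 0.521 -0.095  0.301] [ 0.68 -0.3  -0.67] [ 0.439 -0.058  0.383]
[ 0.508 -0.074  0.335] [ 0.535 -0.084  0.31 ] [ 0.72 -0.27 -0.64] [ 0.447 -0.051  0.388]
[ 0.517 -0.061  0.34 ] [ 0.545 -0.07   0.317] [ 0.75 -0.23 -0.62] [ 0.453 -0.042  0.392]
[ 0.522 -0.047  0.343] [ 0.552 -0.054  0.32 ] [ 0.78 -0.18 -0.6 ] [ 0.457 -0.032  0.394]
[ 0.525 -0.032  0.343] [ 0.555 -0.037  0.32 ] [ 0.79 -0.13 -0.6 ] [ 0.458 -0.021  0.393]
[ 0.524 -0.018  0.34 ] [ 0.554 -0.021  0.317] [ 0.79 -0.09 -0.6 ] [ 0.457 -0.011  0.391]
[ 0.52  -0.005  0.335] [ 0.55  -0.006  0.311] [ 0.79 -0.04 -0.62] [ 0.454 -0.001  0.386]
[0.514 0.006 0.327] [0.543 0.006 0.303] [ 0.77 -0.01 -0.64] [0.449 0.007 0.381]
[0.506 0.014 0.318] [0.534 0.015 0.293] [ 0.75  0.02 -0.66] [0.443 0.013 0.374]
[0.506 0.014 0.318] [0.534 0.015 0.293] [ 0.75  0.02 -0.66] [0.443 0.013 0.374]
[0.507 0.015 0.282] [0.533 0.015 0.255] [ 0.7   0.02 -0.71] [0.448 0.013 0.342]
[0.505 0.014 0.246] [0.53  0.015 0.218] 
[... 280 characters left out ...]
 0.14  0.17 -0.   -0.22  0.16 -0.93]
 [ 0.15  0.16 -0.   -0.21  0.16 -0.93]
 [ 0.15  0.15 -0.   -0.21  0.16 -0.93]
 [ 0.15  0.15 -0.   -0.2   0.16 -0.94]
 [ 0.15  0.14 -0.01 -0.19  0.16 -0.94]
 [ 0.16  0.13 -0.01 -0.18  0.15 -0.94]
 [ 0.16  0.13 -0.01 -0.18  0.15 -0.94]
 [ 0.16  0.12 -0.01 -0.17  0.15 -0.94]
 [ 0.16  0.11 -0.01 -0.16  0.15 -0.94]
 [ 0.17  0.11 -0.01 -0.15  0.16 -0.95]
 [ 0.17  0.1  -0.01 -0.15  0.16 -0.95]
 [ 0.17  0.1  -0.01 -0.14  0.16 -0.95]
 [ 0.17  0.1  -0.01 -0.13  0.16 -0.95]
 [ 0.17  0.09 -0.01 -0.13  0.16 -0.95]
 [ 0.18  0.09 -0.01 -0.12  0.16 -0.95]
 [ 0.18  0.08 -0.01 -0.11  0.16 -0.95]
 [ 0.18  0.08 -0.01 -0.11  0.15 -0.95]
 [ 0.18  0.08 -0.01 -0.1   0.15 -0.95]]
```

```bash
python3 - <<'E'
from st import *
qf=np.array([-.1,.1,.03,2.35,3.1,.15,-1.66])
for y in (-.2,-.15,-.1,-.05,0):
 for s,n,t in [(-.045,.03,28),(-.045,.03,32),(-.12,.15,40),(-.16,.12,40)]:
      R=(Rot.from_euler("xyz",[np.pi,-np.deg2rad(t),.018])*rz(np.pi)).as_euler("xyz")
      x,e,r=ik(cab(s,n,y=y),R,qf)
      print(y,s,n,t,np.round(cab(s,n,y=y),3),np.round(x,2),round(e,1),round(r,1))
E
```

```text
[-0.121  0.033  0.027  2.337  1.589  0.341 -1.795] [ 0.499 -0.082  0.325] [2.31  0.092 1.278] fkerr [-2.9 -1.3  1.2]
-0.2 -0.045 0.03 28 [ 0.492 -0.186  0.174] [ 0.86  0.4  -0.54  2.29  4.5   0.01 -2.51] 4.5 3.4
-0.2 -0.045 0.03 32 [ 0.492 -0.186  0.174] [ 0.95  0.42 -0.63  2.29  4.5   0.01 -2.48] 0.4 0.3
-0.2 -0.12 0.15 40 [ 0.535 -0.185  0.308] [ 1.29  0.3  -1.04  2.23  4.5   0.01 -2.55] 8.1 6.4
-0.2 -0.16 0.12 40 [ 0.487 -0.186  0.32 ] [ 1.63  0.28 -1.34  2.31  4.5   0.01 -2.53] 10.3 7.2
-0.15 -0.045 0.03 28 [ 0.491 -0.136  0.174] [ 0.69  0.36 -0.45  2.32  4.5   0.01 -2.62] 2.8 2.0
-0.15 -0.045 0.03 32 [ 0.491 -0.136  0.174] [ 0.76  0.37 -0.53  2.34  3.4   0.05 -1.5 ] 0.0 0.0
-0.15 -0.12 0.15 40 [ 0.534 -0.135  0.308] [ 1.18  0.23 -0.99  2.25  4.5   0.01 -2.65] 6.7 5.2
-0.15 -0.16 0.12 40 [ 0.486 -0.136  0.32 ] [ 1.56  0.19 -1.34  2.33  4.5   0.02 -2.64] 11.1 5.9
-0.1 -0.045 0.03 28 [ 0.49  -0.086  0.174] [ 0.47  0.32 -0.33  2.34  4.5   0.01 -2.73] 1.4 1.0
-0.1 -0.045 0.03 32 [ 0.49  -0.086  0.174] [ 0.5   0.33 -0.35  2.38  3.38  0.1  -1.6 ] 0.0 0.0
-0.1 -0.12 0.15 40 [ 0.534 -0.0
[... 194 characters left out ...]
 0.174] [ 0.19  0.3  -0.16  2.35  4.49  0.01 -2.84] 0.6 0.4
-0.05 -0.045 0.03 32 [ 0.489 -0.036  0.174] [ 0.21  0.3  -0.16  2.41  3.28  0.12 -1.63] 0.0 0.0
-0.05 -0.12 0.15 40 [ 0.533 -0.035  0.308] [ 0.56  0.12 -0.54  2.28  4.47  0.01 -2.84] 5.0 3.8
-0.05 -0.16 0.12 40 [ 0.484 -0.036  0.32 ] [ 1.37  0.05 -1.34  2.36  4.47  0.01 -2.84] 10.3 4.3
0 -0.045 0.03 28 [0.488 0.014 0.174] [ 0.17  0.31 -0.33  2.35  1.51  0.12 -0.  ] 0.0 0.0
0 -0.045 0.03 32 [0.488 0.014 0.174] [-0.1   0.3   0.03  2.42  3.14  0.13 -1.62] 0.0 0.0
0 -0.12 0.15 40 [0.532 0.015 0.308] [ 1.01  0.26 -1.34  2.22  1.23  0.38  0.29] 0.0 0.0
0 -0.16 0.12 40 [0.483 0.014 0.32 ] [-0.43 -0.01  0.35  2.29  0.12  0.17  1.4 ] 0.0 0.0
```

Call:
play_rows(deltas=[0.14, 0.19, 0, -0.24, 0.16, -0.94, -1, 0.14, 0.18, 0, -0.23, 0.16, -0.94, -1, 0.14, 0.17, 0, -0.22, 0.16, -0.94, -1, 0.15, 0.16, 0, -0.21, 0.16, -0.94, -1, 0.15, 0.15, 0, -0.21, 0.16, -0.95, -1, 0.15, 0.15, 0, -0.2, 0.16, -0.95, -1, 0.15, 0.14, 0, -0.19, 0.16, -0.95, -1, 0.16, 0.13, 0, -0.18, 0.15, -0.95, -1])

```text
t: 7.85
tool_pos: [0.5297, -0.0516, 0.3463]
orientation: [2.333, 0.543, 1.834]
ft_force: [0.0, -0.2, -0.8]
width: 0.0242
```

```bash
python3 - <<'E'
from st import *
q1=np.array([-.1,.03,.03,2.39,3.15,.16,-1.66])
print(rows(q,q1,12))
E
```

```text
[-0.09   0.039  0.021  2.347  2.222  0.268 -1.705] [ 0.53  -0.052  0.346] [2.333 0.543 1.834] fkerr [-0.2 -2.4  1.8]
[[ 0.16  0.14 -0.02 -0.19  0.14 -0.9 ]
 [ 0.16  0.14 -0.02 -0.19  0.14 -0.91]
 [ 0.17  0.14 -0.02 -0.18  0.14 -0.91]
 [ 0.17  0.13 -0.02 -0.18  0.14 -0.91]
 [ 0.17  0.13 -0.02 -0.17  0.14 -0.91]
 [ 0.17  0.13 -0.02 -0.17  0.14 -0.91]
 [ 0.18  0.13 -0.02 -0.16  0.14 -0.91]
 [ 0.18  0.13 -0.02 -0.16  0.14 -0.91]
 [ 0.18  0.12 -0.02 -0.15  0.14 -0.91]
 [ 0.18  0.12 -0.02 -0.15  0.14 -0.91]
 [ 0.18  0.12 -0.02 -0.14  0.14 -0.92]
 [ 0.18  0.12 -0.02 -0.14  0.14 -0.92]]
```

```bash
python3 - <<'E'
from st import *
q1=np.array([.4,.03,.03,2.39,3.15,.16,-1.66])
print(rows(q,q1,14))
E
```

```text
[-0.09   0.039  0.021  2.347  2.222  0.268 -1.705] [ 0.53  -0.052  0.346] [2.333 0.543 1.834] fkerr [-0.2 -2.4  1.8]
[[-0.36 -0.26  0.05  0.06 -0.12 -0.53]
 [-0.33 -0.3   0.04  0.08 -0.1  -0.54]
 [-0.31 -0.33  0.04  0.1  -0.09 -0.54]
 [-0.27 -0.36  0.03  0.11 -0.08 -0.54]
 [-0.24 -0.38  0.03  0.13 -0.06 -0.54]
 [-0.21 -0.41  0.02  0.14 -0.04 -0.54]
 [-0.17 -0.43  0.02  0.15 -0.03 -0.54]
 [-0.14 -0.45  0.01  0.16 -0.01 -0.54]
 [-0.1  -0.46  0.    0.17  0.01 -0.54]
 [-0.06 -0.48 -0.    0.18  0.03 -0.54]
 [-0.02 -0.49 -0.    0.19  0.04 -0.53]
 [ 0.02 -0.5  -0.01  0.19  0.06 -0.53]
 [ 0.06 -0.5  -0.01  0.2   0.08 -0.53]
 [ 0.1  -0.5  -0.02  0.2   0.1  -0.53]]
```

Call:
play_rows(deltas=[-0.36, -0.26, 0.05, 0.06, -0.12, -0.53, -1, -0.33, -0.3, 0.04, 0.08, -0.1, -0.54, -1, -0.31, -0.33, 0.04, 0.1, -0.09, -0.54, -1, -0.27, -0.36, 0.03, 0.11, -0.08, -0.54, -1, -0.24, -0.38, 0.03, 0.13, -0.06, -0.54, -1, -0.21, -0.41, 0.02, 0.14, -0.04, -0.54, -1, -0.17, -0.43, 0.02, 0.15, -0.03, -0.54, -1, -0.14, -0.45, 0.01, 0.16, -0.01, -0.54, -1])

```text
t: 8.65
tool_pos: [0.5078, -0.1676, 0.3406]
orientation: [2.653, 0.837, 2.187]
ft_force: [0.0, -0.9, 0.3]
width: 0.0238
```

```bash
python3 - <<'E'
from st import *
q1=np.array([.4,.03,.03,2.39,3.15,.16,-1.66])
print(rows(q,q1,8))
E
```

```text
[ 0.121  0.048  0.114  2.359  2.771  0.215 -1.672] [ 0.508 -0.168  0.341] [2.653 0.837 2.187] fkerr [ 0.3 -2.2  2. ]
[[-0.03 -0.33 -0.02  0.11  0.03 -0.38]
 [-0.01 -0.34 -0.02  0.11  0.04 -0.38]
 [ 0.01 -0.34 -0.03  0.12  0.05 -0.37]
 [ 0.03 -0.34 -0.03  0.12  0.05 -0.37]
 [ 0.05 -0.34 -0.03  0.12  0.06 -0.37]
 [ 0.07 -0.35 -0.03  0.13  0.07 -0.37]
 [ 0.09 -0.35 -0.04  0.13  0.08 -0.37]
 [ 0.11 -0.34 -0.04  0.13  0.09 -0.37]]
```

```bash
python3 - <<'E'
from st import *
q1=np.array([.4,.30,.03,2.40,3.15,.14,-1.64])
print(rows(q,q1,12))
for i in range(0,13,3):
    p,R=fk(P,q+(q1-q)*i/12,sg);print(np.round(p,3),np.round(p+R.apply([0,0,.04]),3))
E
```

```text
[ 0.121  0.048  0.114  2.359  2.771  0.215 -1.672] [ 0.508 -0.168  0.341] [2.653 0.837 2.187] fkerr [ 0.3 -2.2  2. ]
[[ 0.29 -0.32  0.26  0.19  0.28 -0.31]
 [ 0.3  -0.32  0.26  0.18  0.29 -0.3 ]
 [ 0.31 -0.31  0.26  0.17  0.3  -0.29]
 [ 0.32 -0.31  0.26  0.16  0.31 -0.28]
 [ 0.33 -0.3   0.26  0.15  0.31 -0.28]
 [ 0.33 -0.29  0.26  0.14  0.32 -0.27]
 [ 0.34 -0.29  0.26  0.12  0.33 -0.26]
 [ 0.35 -0.28  0.26  0.11  0.33 -0.25]
 [ 0.36 -0.27  0.26  0.1   0.34 -0.25]
 [ 0.37 -0.26  0.26  0.08  0.34 -0.24]
 [ 0.37 -0.25  0.26  0.07  0.35 -0.23]
 [ 0.38 -0.24  0.25  0.05  0.35 -0.22]]
[ 0.508 -0.17   0.343] [ 0.538 -0.182  0.319]
[ 0.499 -0.186  0.301] [ 0.527 -0.198  0.275]
[ 0.485 -0.201  0.259] [ 0.511 -0.213  0.231]
[ 0.468 -0.215  0.219] [ 0.49  -0.226  0.187]
[ 0.446 -0.227  0.179] [ 0.465 -0.238  0.146]
```

Call:
play_rows(deltas=[0.29, -0.32, 0.26, 0.19, 0.28, -0.31, -1, 0.3, -0.32, 0.26, 0.18, 0.29, -0.3, -1, 0.31, -0.31, 0.26, 0.17, 0.3, -0.29, -1, 0.32, -0.31, 0.26, 0.16, 0.31, -0.28, -1, 0.33, -0.3, 0.26, 0.15, 0.31, -0.28, -1, 0.33, -0.29, 0.26, 0.14, 0.32, -0.27, -1, 0.34, -0.29, 0.26, 0.12, 0.33, -0.26, -1, 0.35, -0.28, 0.26, 0.11, 0.33, -0.25, -1])

```text
t: 9.45
tool_pos: [0.4776, -0.2187, 0.2307]
orientation: [3.02, 0.702, 2.537]
ft_force: [-0.5, 0.6, 0.4]
width: 0.0241
```

```bash
python3 - <<'E'
from st import *
q1=np.array([.4,.30,.03,2.40,3.15,.14,-1.64])
print(rows(q,q1,6))
E
```

```text
[ 0.317  0.23   0.065  2.373  3.061  0.171 -1.672] [ 0.478 -0.219  0.231] [3.02  0.702 2.537] fkerr [ 1.6 -2.1  1.2]
[[ 0.29 -0.15  0.14  0.05  0.24 -0.16]
 [ 0.29 -0.14  0.14  0.05  0.24 -0.15]
 [ 0.29 -0.14  0.14  0.04  0.24 -0.15]
 [ 0.29 -0.13  0.14  0.03  0.25 -0.15]
 [ 0.29 -0.13  0.14  0.03  0.25 -0.15]
 [ 0.29 -0.12  0.14  0.02  0.25 -0.14]]
```

Call:
play_rows(deltas=[0.29, -0.15, 0.14, 0.05, 0.24, -0.16, -1, 0.29, -0.14, 0.14, 0.05, 0.24, -0.15, -1, 0.29, -0.14, 0.14, 0.04, 0.24, -0.15, -1, 0.29, -0.13, 0.14, 0.03, 0.25, -0.15, -1, 0.29, -0.13, 0.14, 0.03, 0.25, -0.15, -1, 0.29, -0.12, 0.14, 0.02, 0.25, -0.14, -1])

```text
t: 10.05
tool_pos: [0.4428, -0.2265, 0.1741]
orientation: [3.112, 0.573, 2.653]
ft_force: [-0.2, -0.1, -0.7]
width: 0.0241
```

```bash
python3 - <<'E'
from st import *
import cv2
from bench import cams
q1=np.array([-.10,.30,.03,2.405,3.15,.13,-1.64])
r=rows(q,q1,12);print(r)
for i in range(0,13,2):
    p,R=fk(P,q+(q1-q)*i/12,sg);print(np.round(p,3),np.round(p+R.apply([0,0,.04]),3),np.round(R.as_matrix()[:,2],2))
cv2.imwrite("pics/w5.png",cams.snapshot("wrist")[:,:,::-1])
cv2.imwrite("pics/s5.png",cams.snapshot("side")[:,:,::-1])
E
```

```text
[ 0.416  0.31   0.015  2.399  3.159  0.141 -1.639] [ 0.443 -0.226  0.174] [3.112 0.573 2.653] fkerr [ 2.7 -1.3  0.9]
[[ 0.03  0.69 -0.02 -0.26  0.01 -0.4 ]
 [ 0.03  0.69 -0.02 -0.26  0.01 -0.4 ]
 [ 0.03  0.69 -0.02 -0.25  0.01 -0.4 ]
 [ 0.03  0.69 -0.02 -0.25  0.01 -0.4 ]
 [ 0.03  0.69 -0.02 -0.25  0.01 -0.4 ]
 [ 0.03  0.69 -0.02 -0.25  0.01 -0.4 ]
 [ 0.03  0.69 -0.02 -0.25  0.01 -0.4 ]
 [ 0.03  0.69 -0.02 -0.25  0.01 -0.4 ]
 [ 0.03  0.69 -0.02 -0.25  0.01 -0.4 ]
 [ 0.03  0.69 -0.02 -0.25  0.01 -0.4 ]
 [ 0.03  0.69 -0.02 -0.25  0.01 -0.4 ]
 [ 0.03  0.69 -0.02 -0.25  0.01 -0.4 ]]
[ 0.446 -0.228  0.175] [ 0.465 -0.238  0.141] [ 0.48 -0.25 -0.84]
[ 0.462 -0.189  0.175] [ 0.482 -0.198  0.142] [ 0.5  -0.21 -0.84]
[ 0.475 -0.15   0.175] [ 0.496 -0.157  0.142] [ 0.51 -0.17 -0.84]
[ 0.485 -0.11   0.176] [ 0.506 -0.115  0.142] [ 0.53 -0.12 -0.84]
[ 0.492 -0.069  0.176] [ 0.513 -0.072  0.142] [ 0.53 -0.08 -0.84]
[ 0.495 -0.027  0.176] [ 0.516 -0.029  0.142] [ 0.54 -0.04 -0.84]
[0.494 0.014 0.176] [0.516 0.014 0.142] [ 0.54  0.01 -0.84]
```

View pics/w5.png

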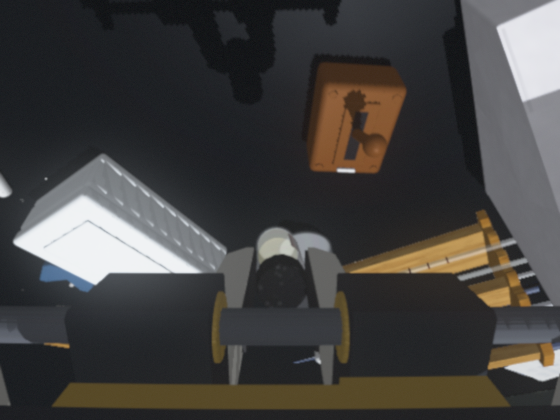

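View pics/s5.png

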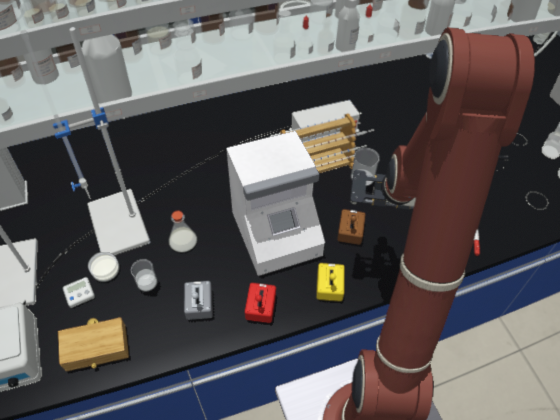

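```bash
python3 - <<'E'
from st import *
for s,n,t in [(-.045,.02,28),(-.045,.02,30),(-.04,.02,28),(-.04,.025,30)]:
      R=(Rot.from_euler("xyz",[np.pi,-np.deg2rad(t),.018])*rz(np.pi)).as_euler("xyz")
      qf=q.copy();qf[0]=-.1
      x,e,r=ik(cab(s,n),R,qf)
      print(s,n,t,np.round(cab(s,n),3),np.round(x,3),round(e,1),round(r,1))
      if (s,t)==(-.04,28): print(rows(q,x,12)[[0,5,11]])
E
```

```text
[ 0.416  0.31   0.016  2.4    3.158  0.141 -1.639] [ 0.442 -0.227  0.174] [3.112 0.572 2.652] fkerr [ 2.7 -1.3  0.9]
-0.045 0.02 28 [0.48  0.014 0.167] [-0.096  0.299  0.024  2.382  3.156  0.028 -1.641] 0.0 0.0
-0.045 0.02 30 [0.48  0.014 0.167] [-0.1    0.301  0.029  2.412  3.154  0.095 -1.64 ] 0.0 0.0
-0.04 0.02 28 [0.484 0.014 0.164] [-0.096  0.312  0.024  2.38   3.156  0.039 -1.641] 0.0 0.0
[[ 0.07  0.7  -0.   -0.25  0.08 -0.4 ]
 [ 0.07  0.69 -0.01 -0.24  0.08 -0.41]
 [ 0.07  0.68 -0.01 -0.22  0.08 -0.42]]
-0.04 0.025 30 [0.487 0.014 0.167] [-0.099  0.311  0.028  2.397  3.155  0.089 -1.64 ] 0.0 0.0
```

Call:
play_rows(deltas=[0.05, 0.7, 0, -0.25, 0.05, -0.4, -1, 0.05, 0.7, 0, -0.25, 0.05, -0.4, -1, 0.05, 0.7, 0, -0.25, 0.05, -0.4, -1, 0.05, 0.7, 0, -0.25, 0.05, -0.4, -1, 0.05, 0.7, 0, -0.25, 0.05, -0.4, -1, 0.05, 0.7, 0, -0.24, 0.05, -0.4, -1, 0.05, 0.7, 0, -0.24, 0.05, -0.4, -1, 0, 0, 0, 0, 0, 0, -1])

```text
t: 10.95
tool_pos: [0.4875, -0.0812, 0.1735]
orientation: [3.114, 0.554, 2.951]
ft_force: [0.5, 0.4, -0.1]
width: 0.0239
```

```bash
python3 - <<'E'
from st import *
import cv2,pickle
from bench import cams
p=cams.camera_params("wrist");pickle.dump(p,open("w6.pkl","wb"))
cv2.imwrite("pics/w6.png",cams.snapshot("wrist")[:,:,::-1])
qf=q.copy();qf[0]=-.1
for s,n,t in [(-.04,.02,28),(-.04,.02,27),(-.04,.025,30)]:
      R=(Rot.from_euler("xyz",[np.pi,-np.deg2rad(t),.018])*rz(np.pi)).as_euler("xyz")
      x,e,r=ik(cab(s,n),R,qf)
      print(s,n,t,np.round(cab(s,n),3),np.round(x,3),round(e,1),round(r,1))
      print(rows(q,x,5)[[0,4]])
E
```

```text
[ 0.094  0.306  0.026  2.391  3.104  0.11  -1.599] [ 0.488 -0.081  0.174] [3.114 0.554 2.951] fkerr [ 2.7 -0.3  0.8]
-0.04 0.02 28 [0.484 0.014 0.164] [-0.092  0.312  0.019  2.38   3.11   0.039 -1.595] 0.0 0.0
[[ 0.13  0.64  0.01 -0.24  0.15 -0.39]
 [ 0.13  0.62  0.01 -0.22  0.15 -0.41]]
-0.04 0.02 27 [0.484 0.014 0.164] [-0.08   0.312  0.     2.363  2.044  0.01  -0.532] 0.0 0.0
[[ 0.14  0.45  0.01 -0.04  0.2  -0.4 ]
 [ 0.06  0.79 -0.   -0.39  0.11 -0.41]]
-0.04 0.025 30 [0.487 0.014 0.167] [-0.091  0.311  0.017  2.397  3.111  0.089 -1.597] 0.0 0.0
[[ 0.1   0.64 -0.   -0.24  0.07 -0.39]
 [ 0.1   0.63  0.   -0.23  0.07 -0.4 ]]
```

View pics/w6.png

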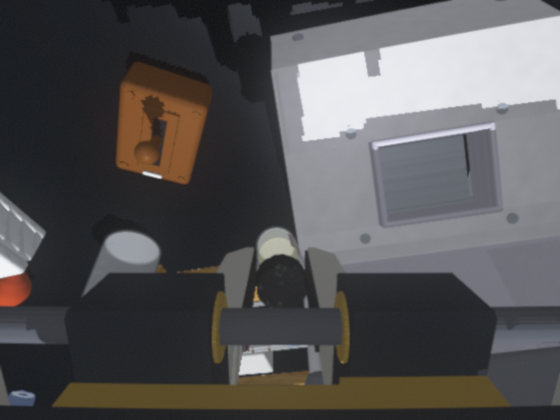

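```bash
python3 - <<'E'
from h import *
import pickle
from bench import cams
S=cams.camera_params("side");C=cams.camera_params("scene");W=pickle.load(open("w6.pkl","rb"))
s=lambda u,v:((u+.5)/3-.5+170,(v+.5)/3-.5+120)
c=lambda u,v:((u+.5)/3-.5+170,(v+.5)/3-.5+130)
pts=[]
for n,w,a,b in [("TL",(501,210),(292,282),(299,223)),("TR",(385,228),(376,262),(375,223)),("BL",(495,123),(308,345),(298,276)),("BR",(372,143),(390,320),(375,274))]:
    x,e=tri([(S,s(*a)),(C,c(*b)),(W,w)]);print(n,np.round(x,4),np.round(e,4));x2,_=tri([(S,s(*a)),(W,w)]);print("  SW",np.round(x2,4),_[0]);pts.append(x)
print(np.mean(pts,0))
from ik import cab
for sg_,yy in [(.027,.036),(.027,-.036),(-.027,.036),(-.027,-.036)]:
    X=cab(0,sg_,y=yy);print(np.round(X,4),proj(W,X),(proj(S,X)-[170,120])*3,(proj(C,X)-[170,130])*3)
E
python3 -c "
import cv2
im=cv2.imread('pics/w6.png')[90:260,330:540];cv2.imwrite('pics/w6c.png',cv2.resize(im,None,fx=3.5,fy=3.5,interpolation=cv2.INTER_CUBIC))"
```

```text
TL [0.5173 0.0508 0.1329] [0.0019 0.0025 0.0007]
  SW [0.5186 0.0524 0.1318] 4.309573558023693e-05
TR [ 0.5141 -0.0208  0.1346] [0.0016 0.0032 0.0026]
  SW [ 0.5131 -0.0193  0.137 ] 0.0012201815959854386
BL [0.4771 0.0524 0.0987] [0.0007 0.0007 0.0002]
  SW [0.4775 0.0529 0.0981] 0.00018939614571790098
BR [ 0.4792 -0.0204  0.0975] [0.0004 0.0006 0.0003]
  SW [ 0.4793 -0.0201  0.0973] 8.141505343579017e-05
[0.49689601 0.01548406 0.1159183 ]
[0.514  0.0509 0.1374] [504.70338584 212.01058603] [294.47570201 280.45696847] [295.56649907 219.52056712]
[ 0.5153 -0.0211  0.1374] [382.76044349 229.44506056] [376.50928779 256.66588548] [371.35256389 217.09108203]
[0.4727 0.0501 0.1026] [495.69587003 120.63334152] [312.05457974 344.12889207] [298.99650146 273.78164492]
[ 0.474  -0.0219  0.1026] [370.86842818 141.5257892 ] [393.65771856 319.58119394] [375.69495077 271.08181949]
```

View pics/w6c.png

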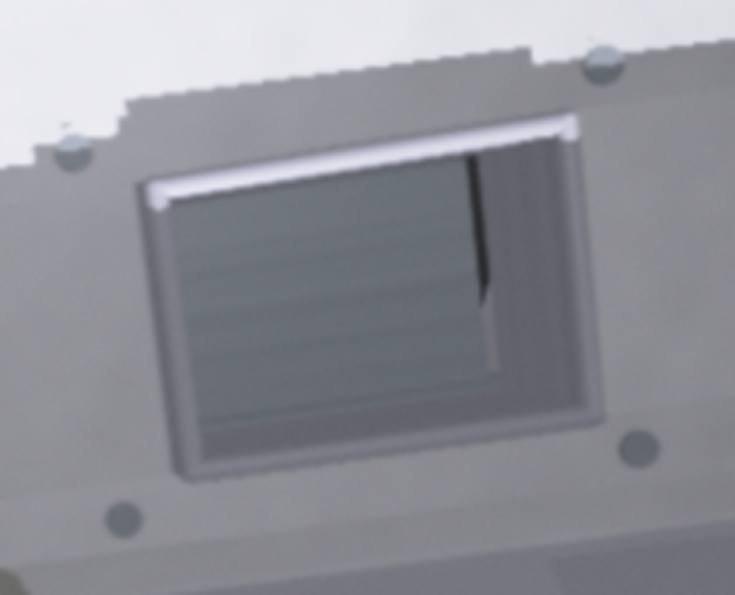

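```bash
python3 - <<'E'
from st import *
qf=q.copy();qf[0]=-.09
prev=q
for s,n,t in [(-.045,.022,29.5),(-.035,.008,28),(-.02,.006,28),(-.004,.005,28)]:
      R=(Rot.from_euler("xyz",[np.pi,-np.deg2rad(t),.018])*rz(np.pi)).as_euler("xyz")
      x,e,r=ik(cab(s,n),R,qf)
      print(s,n,t,np.round(cab(s,n),3),np.round(x,3),round(e,1),round(r,1))
      print(rows(prev,x,5 if prev is q else 2)); prev=x;qf=x
E
```

```text
[ 0.095  0.306  0.027  2.391  3.104  0.11  -1.599] [ 0.487 -0.083  0.174] [3.115 0.554 2.949] fkerr [ 2.7 -0.3  0.8]
-0.045 0.022 29.5 [0.482 0.014 0.169] [-0.092  0.299  0.018  2.399  3.109  0.072 -1.596] 0.0 0.0
[[ 0.12  0.65 -0.03 -0.24  0.09 -0.4 ]
 [ 0.12  0.64 -0.03 -0.24  0.09 -0.4 ]
 [ 0.12  0.64 -0.03 -0.24  0.09 -0.4 ]
 [ 0.12  0.64 -0.03 -0.23  0.09 -0.4 ]
 [ 0.12  0.63 -0.03 -0.23  0.09 -0.41]]
-0.035 0.008 28 [0.478 0.014 0.152] [-0.089  0.333  0.014  2.409  3.11   0.089 -1.596] 0.0 0.0
[[ 0.2  -0.    0.21  0.    0.15 -0.  ]
 [ 0.2   0.    0.21 -0.    0.15  0.  ]]
-0.02 0.006 28 [0.486 0.014 0.139] [-0.085  0.374  0.01   2.405  3.111  0.126 -1.597] 0.0 0.0
[[-0.02 -0.    0.25  0.   -0.   -0.  ]
 [-0.02  0.    0.25 -0.    0.    0.  ]]
-0.004 0.005 28 [0.495 0.015 0.126] [-0.082  0.415  0.007  2.397  3.112  0.158 -1.598] 0.0 0.0
[[-0.04 -0.    0.26  0.   -0.   -0.  ]
 [-0.04  0.    0.27 -0.    0.    0.  ]]
```

Call:
play_rows(deltas=[0.12, 0.65, -0.03, -0.24, 0.09, -0.4, -1, 0.12, 0.64, -0.03, -0.24, 0.09, -0.4, -1, 0.12, 0.64, -0.03, -0.24, 0.09, -0.4, -1, 0.12, 0.64, -0.03, -0.23, 0.09, -0.4, -1, 0.12, 0.63, -0.03, -0.23, 0.09, -0.4, -1, 0, 0, 0, 0, 0, 0, -1])

```text
t: 11.6
tool_pos: [0.4793, 0.0103, 0.171]
orientation: [3.118, 0.521, -3.138]
ft_force: [-0.2, 0.4, -0.3]
width: 0.0242
```

```bash
cat >> h.py <<'E'
def flipR(t,yaw=.018):
    return (Rot.from_euler("xyz",[np.pi,-np.deg2rad(t),yaw])*Rot.from_rotvec([0,0,np.pi])).as_euler("xyz")
def cabinv(p,o=(0.549,0.0155),yaw=.018):
    c,s=np.cos(yaw),np.sin(yaw);d=np.array(p)-[o[0],o[1],0];v=np.array([c*d[0]+s*d[1],-s*d[0]+c*d[1],d[2]])-[-.055,0,.12]
    return np.round(np.array([.643*v[0]-.766*v[2],v[1],.766*v[0]+.643*v[2]])*1000,1)
E
python3 - <<'E'
from st import *
from h import *
from ik import cab
from bench import cams
print("s,y,n",cabinv(st["tool_pos"]))
plan(st,cab(-.045,.022),flipR(29.5))
plan(st,cab(-.035,.008),flipR(28))
im=cams.snapshot("wrist");cv2.imwrite("pics/w7.png",im[:,:,::-1])
E
```

```text
[-0.09   0.292  0.021  2.4    3.087  0.072 -1.576] [0.479 0.01  0.171] [ 3.118  0.521 -3.138] fkerr [2.7 0.8 0.8]
s,y,n [-48.5  -3.9  21.5]
total tool shift units [-0.04  0.13  0.12] turn units [ 0.19  0.07 -0.14] rows>= 1
per row start: shift [-0.04  0.13  0.12]  turn [ 0.19  0.07 -0.14]
total tool shift units [0.37 0.12 0.53] turn units [ 0.19  0.37 -0.14] rows>= 1
per row start: shift [0.37 0.12 0.53]  turn [ 0.19  0.37 -0.14]
```

View pics/w7.png

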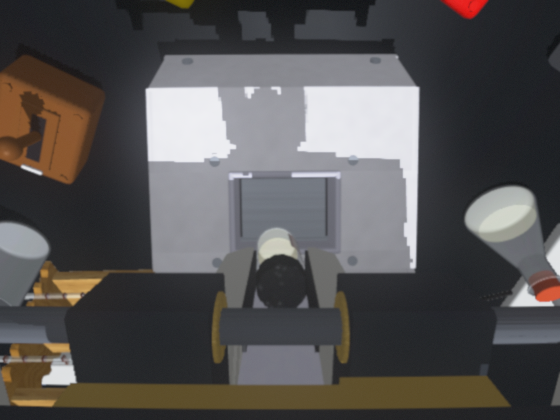

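Call:
play_rows(deltas=[0.1, 0.12, 0.1, 0.1, 0.1, -0.14, -1, 0.2, 0, 0.2, 0.1, 0.15, 0, -1, 0.1, 0, 0.2, 0, 0.1, 0, -1, 0, 0, 0, 0, 0, 0, -1])

```text
t: 12.05
tool_pos: [0.4768, 0.0073, 0.1514]
orientation: [-3.138, 0.491, -3.136]
ft_force: [-0.2, -0.2, -1.4]
width: 0.024
```

```bash
python3 - <<'E'
from st import *
from h import *
from ik import cab
from bench import cams
print("s,y,n",cabinv(st["tool_pos"]))
plan(st,cab(-.035,.008),flipR(28))
plan(st,cab(-.02,.006),flipR(28))
plan(st,cab(-.004,.005),flipR(28))
im=cams.snapshot("wrist");cv2.imwrite("pics/w8.png",im[:,:,::-1])
E
```

```text
[-0.162  0.336  0.096  2.408  3.065  0.091 -1.568] [0.477 0.007 0.151] [-3.138  0.491 -3.136] fkerr [1.6 0.8 0.4]
s,y,n [-35.2  -6.9   6.9]
total tool shift units [-0.04  0.23 -0.  ] turn units [-0.11  0.02 -0.13] rows>= 1
per row start: shift [-0.04  0.23 -0.  ]  turn [-0.11  0.02 -0.13]
total tool shift units [-0.07  0.24  0.5 ] turn units [-0.11  0.02 -0.13] rows>= 1
per row start: shift [-0.07  0.24  0.5 ]  turn [-0.11  0.02 -0.13]
total tool shift units [-0.15  0.24  1.03] turn units [-0.11  0.02 -0.13] rows>= 2
per row start: shift [-0.08  0.12  0.51]  turn [-0.06  0.01 -0.07]
```

View pics/w8.png

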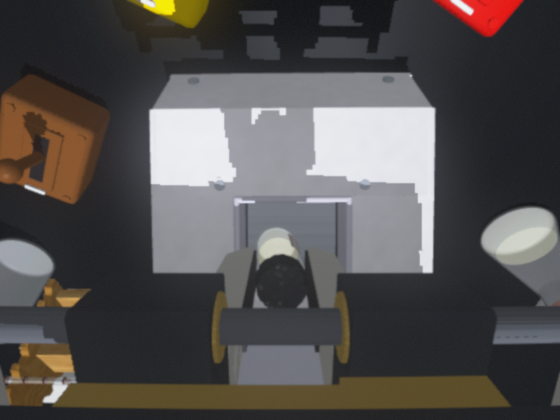

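Call:
play_rows(deltas=[0, 0.26, 0, -0.1, 0, -0.13, -1, 0, 0.05, 0, 0, 0, 0, -1])

```text
t: 12.3
tool_pos: [0.4768, 0.0161, 0.1514]
orientation: [-3.141, 0.491, -3.125]
ft_force: [-0.0, -0.6, -0.3]
width: 0.024
```

```bash
python3 - <<'E'
from st import *
from h import *
from ik import cab
print("s,y,n",cabinv(st["tool_pos"]))
plan(st,cab(-.02,.006),flipR(28))
plan(st,cab(-.004,.005),flipR(28))
E
```

```text
[-0.181  0.336  0.096  2.408  3.06   0.091 -1.57 ] [0.477 0.016 0.151] [-3.141  0.491 -3.125] fkerr [1.6 0.9 0.4]
s,y,n [-35.2   1.9   7. ]
total tool shift units [-0.07 -0.06  0.5 ] turn units [-0.02  0.03 -0.02] rows>= 1
per row start: shift [-0.07 -0.06  0.5 ]  turn [-0.02  0.03 -0.02]
total tool shift units [-0.15 -0.06  1.03] turn units [-0.02  0.03 -0.02] rows>= 2
per row start: shift [-0.07 -0.03  0.52]  turn [-0.01  0.01 -0.01]
```

Call:
play_rows(deltas=[-0.05, -0.04, 0.3, 0, 0, 0, -1, -0.05, 0, 0.3, 0, 0, 0, -1, -0.04, 0, 0.3, 0, 0, 0, -1, 0, 0, 0, 0, 0, 0, -1])

```text
t: 12.7
tool_pos: [0.4955, 0.0156, 0.1282]
orientation: [-3.142, 0.493, -3.125]
ft_force: [-0.1, -0.0, -0.1]
width: 0.0242
```

```bash
python3 - <<'E'
from st import *
from h import *
from ik import cab
from bench import cams
print("s,y,n",cabinv(st["tool_pos"]),st["ft_force"])
plan(st,cab(-.004,.005),flipR(28))
im=cams.snapshot("wrist");cv2.imwrite("pics/w9.png",im[:,:,::-1])
im=cams.snapshot("side");cv2.imwrite("pics/s9.png",cv2.resize(im[100:300,180:380,::-1],None,fx=3,fy=3))
E
```

```text
[-0.147  0.412  0.064  2.391  3.07   0.153 -1.575] [0.495 0.016 0.128] [-3.142  0.493 -3.125] fkerr [2.  0.1 0.4]
s,y,n [-5.4  1.1  6.4] [-0.08359977 -0.01118324 -0.14306567]
total tool shift units [ 0.04 -0.04  0.05] turn units [-0.01  0.05 -0.01] rows>= 1
per row start: shift [ 0.04 -0.04  0.05]  turn [-0.01  0.05 -0.01]
```

View pics/w9.png

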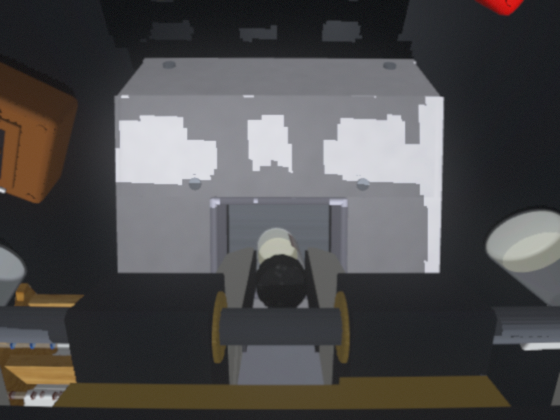

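View pics/s9.png

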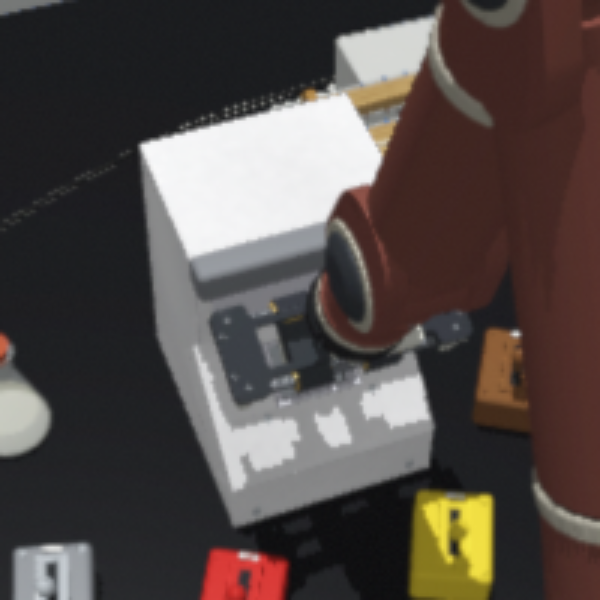

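Call:
play_rows(deltas=[0.15, -0.02, 0.05, 0, 0, 0, -1, 0.03, -0.02, 0, 0, 0, 0, -1, 0, 0, 0, 0, 0, 0, 0.1, 0, 0, 0, 0, 0, 0, 0.1, 0, 0, 0, 0, 0, 0, 0.1, 0, 0, 0, 0, 0, 0, 0.1])

```text
t: 13.4
tool_pos: [0.4903, 0.014, 0.1254]
orientation: [-3.142, 0.494, -3.125]
ft_force: [0.4, 0.4, -0.3]
width: 0.0493
```

```bash
python3 - <<'E'
from st import *
from h import *
from bench import cams
print("s,y,n",cabinv(st["tool_pos"]),st["ft_force"],st["width"])
im=cams.snapshot("wrist");cv2.imwrite("pics/w10.png",im[:,:,::-1])
E
```

```text
[-0.139  0.415  0.058  2.408  3.071  0.175 -1.573] [0.49  0.014 0.125] [-3.142  0.494 -3.125] fkerr [2.  0.3 0.4]
s,y,n [-6.5 -0.4  0.6] [ 0.35135707  0.401462   -0.33875659] 0.049318934190639964
```

View pics/w10.png

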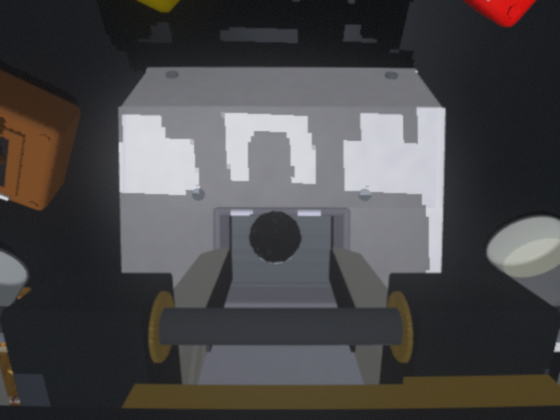

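Call:
play_rows(deltas=[0, 0, -0.3, 0, 0, 0, 0.1, -0.05, 0, -0.35, 0, 0, 0, 0.1, -0.05, 0, -0.35, 0, 0, 0, 0.1, 0, 0, 0, 0, 0, 0, -1, 0, 0, 0, 0, 0, 0, -1, 0, 0, 0, 0, 0, 0, -1, 0, 0, 0, 0, 0, 0, -1, 0, 0, 0, 0, 0, 0, -1])

```text
t: 14.25
tool_pos: [0.4773, 0.014, 0.1551]
orientation: [3.141, 0.494, -3.125]
ft_force: [0.8, 0.8, 0.9]
width: 0.0159
```

```bash
python3 - <<'E'
from st import *
from h import *
from ik import cab
from bench import cams
print("s,y,n",cabinv(st["tool_pos"]),st["ft_force"],st["width"])
for s,n,t in [(-.028,-.006,27),(0,-.008,26),(.02,-.008,27),(.05,-.008,28)]:
    x,e,r=ik(cab(s,n,y=-.001),flipR(t),q);print(s,n,t,np.round(x,3),round(e,1),round(r,1))
    plan(st,cab(s,n,y=-.001),flipR(t))
im=cams.snapshot("wrist");cv2.imwrite("pics/w11.png",im[:,:,::-1])
E
```

```text
[-0.167  0.328  0.088  2.405  3.062  0.083 -1.564] [0.477 0.014 0.155] [ 3.141  0.494 -3.125] fkerr [1.8 0.8 0.4]
s,y,n [-37.6  -0.3   9.8] [0.77115312 0.77302641 0.92754149] 0.01585662785786773
-0.028 -0.006 27 [ 0.748  0.721 -1.34   2.42   1.671  0.819 -0.207] 0.4 0.2
total tool shift units [ 0.45 -0.03  0.42] turn units [-0.    0.26 -0.01] rows>= 1
per row start: shift [ 0.45 -0.03  0.42]  turn [-0.    0.26 -0.01]
0 -0.008 26 [-7.300e-02  4.330e-01 -1.000e-03  2.397e+00  3.096e+00  1.420e-01
 -1.579e+00] 0.0 0.0
total tool shift units [ 0.33 -0.02  1.35] turn units [-0.    0.46 -0.01] rows>= 2
per row start: shift [ 0.16 -0.01  0.67]  turn [-0.    0.23 -0.01]
0.02 -0.008 27 [-7.100e-02  4.850e-01 -3.000e-03  2.395e+00  3.105e+00  2.090e-01
 -1.588e+00] 0.0 0.0
total tool shift units [ 0.19 -0.02  2.  ] turn units [-0.    0.26 -0.01] rows>= 3
per row start: shift [ 0.06 -0.01  0.67]  turn [-0.    0.09 -0.  ]
0.05 -0.008 28 [-0.07   0.559 -0.004  2.379  3.113  0.285 -1.596] 0.0 0.0
total tool shift units [-0.01 -0.02  2.98] turn units [-0.    0.06 -0.01] rows>= 3
per row start: shift [-0.   -0.01  0.99]  turn [-0.    0.02 -0.  ]
```

View pics/w11.png

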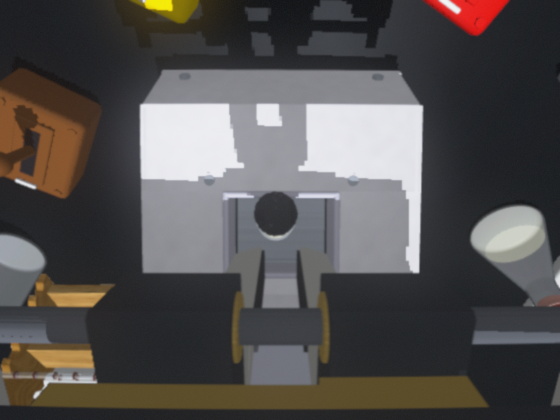

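```bash
python3 - <<'E'
from st import *
from h import *
from ik import cab
qf=np.array([-.07,.37,0,2.4,3.09,.1,-1.58])
for n in (.003,.0,-.003,-.006):
  for t in (24,25,26,27,28):
    x,e,r=ik(cab(-.028,n,y=-.002),flipR(t),qf)
    if e<.3 and abs(x[4]-3.1)<.4: print(n,t,np.round(x,3),round(e,1),round(r,1))
plan(st,cab(-.028,.002,y=-.002),flipR(27))
E
```

```text
[-0.167  0.328  0.088  2.405  3.062  0.083 -1.564] [0.477 0.014 0.155] [ 3.141  0.494 -3.125] fkerr [1.8 0.8 0.4]
0.003 25 [-0.078  0.352  0.009  2.373  3.094  0.02  -1.575] 0.0 0.0
0.003 26 [-0.076  0.353  0.006  2.388  3.094  0.053 -1.575] 0.0 0.0
0.003 27 [-7.300e-02  3.540e-01  2.000e-03  2.403e+00  3.094e+00  8.700e-02
 -1.575e+00] 0.0 0.0
0.003 28 [-7.100e-02  3.560e-01 -1.000e-03  2.418e+00  3.095e+00  1.210e-01
 -1.576e+00] 0.0 0.0
0.0 25 [-0.077  0.355  0.008  2.381  3.094  0.03  -1.575] 0.0 0.0
0.0 26 [-0.075  0.355  0.005  2.396  3.094  0.063 -1.575] 0.0 0.0
0.0 27 [-7.200e-02  3.570e-01  1.000e-03  2.411e+00  3.094e+00  9.700e-02
 -1.575e+00] 0.0 0.0
-0.003 25 [-0.076  0.357  0.007  2.389  3.094  0.04  -1.575] 0.0 0.0
-0.003 26 [-7.400e-02  3.580e-01  3.000e-03  2.404e+00  3.094e+00  7.400e-02
 -1.575e+00] 0.0 0.0
-0.003 27 [-0.072  0.359 -0.     2.419  3.094  0.108 -1.575] 0.0 0.0
-0.006 24 [-0.078  0.359  0.009  2.381  3.094  0.018 -1.575] 0.0 0.0
-0.006 25 [-0.076  0.359  0.006  2.396  3.094  0.051 -1.575] 0.0 0.0
-0.006 26 [-7.300e-02  3.600e-01  2.000e-03  2.411e+00  3.094e+00  8.400e-02
 -1.575e+00] 0.0 0.0
total tool shift units [ 0.19 -0.06  0.36] turn units [-0.    0.26 -0.01] rows>= 1
per row start: shift [ 0.19 -0.06  0.36]  turn [-0.    0.26 -0.01]
```

Call:
play_rows(deltas=[0.15, -0.05, 0.1, 0, 0.25, 0, -1, 0.15, 0, 0.1, 0, 0.2, 0, -1, 0.05, 0, 0.05, 0, 0, 0, -1, 0, 0, 0, 0, 0, 0, -1])

```text
t: 14.7
tool_pos: [0.4709, 0.0121, 0.1418]
orientation: [3.141, 0.45, -3.125]
ft_force: [-0.5, 1.0, -0.5]
width: 0.0005
```

```bash
python3 - <<'E'
from st import *
from h import *
from ik import cab
print("s,y,n",cabinv(st["tool_pos"]),st["ft_force"],st["width"])
for s,n,t in [(-.028,-.003,26),(0,-.006,26),(.02,-.007,26),(.049,-.008,27)]:
    plan(st,cab(s,n,y=-.002),flipR(t))
E
```

```text
[-0.149  0.351  0.074  2.399  3.066  0.056 -1.564] [0.471 0.012 0.142] [ 3.141  0.45  -3.125] fkerr [1.9 1.1 0.4]
s,y,n [-31.6  -2.   -3.7] [-0.51909549  1.03653515 -0.4906432 ] 0.0004802230179932128
total tool shift units [-0.05  0.    0.11] turn units [-0.01 -0.05 -0.02] rows>= 1
per row start: shift [-0.05  0.    0.11]  turn [-0.01 -0.05 -0.02]
total tool shift units [-0.18  0.    1.04] turn units [-0.01 -0.05 -0.02] rows>= 2
per row start: shift [-0.09  0.    0.52]  turn [-0.   -0.02 -0.01]
total tool shift units [-0.32  0.    1.69] turn units [-0.01 -0.05 -0.02] rows>= 2
per row start: shift [-0.16  0.    0.85]  turn [-0.   -0.02 -0.01]
total tool shift units [-0.52  0.    2.64] turn units [-0.01 -0.25 -0.02] rows>= 3
per row start: shift [-0.17  0.    0.88]  turn [-0.   -0.08 -0.01]
```

Call:
play_rows(deltas=[-0.06, 0, 0.33, 0, 0, 0, -1, -0.06, 0, 0.33, 0, 0, 0, -1, -0.06, 0, 0.33, 0, 0, 0, -1, -0.06, 0, 0.33, 0, 0, 0, -1])

```text
t: 15.1
tool_pos: [0.5028, 0.013, 0.1121]
orientation: [3.14, 0.468, -3.125]
ft_force: [1.1, -0.6, 6.3]
width: 0.0007
```

```bash
python3 - <<'E'
from st import *
from h import *
from ik import cab
from bench import cams
print("s,y,n",cabinv(st["tool_pos"]),st["ft_force"],st["width"])
for s,n,t in [(.049,-.008,27),(.049,-.006,28)]:
    plan(st,cab(s,n,y=-.002),flipR(t))
im=cams.snapshot("wrist");cv2.imwrite("pics/w12.png",im[:,:,::-1])
E
```

```text
[-0.119  0.456  0.044  2.369  3.072  0.15  -1.568] [0.503 0.013 0.112] [ 3.14   0.468 -3.125] fkerr [ 2.3 -0.2  0.3]
s,y,n [11.7 -1.7  1.6] [ 1.14174323 -0.60992305  6.33648073] 0.0006821775552906786
total tool shift units [ 0.03 -0.01  1.28] turn units [ 0.   -0.03 -0.02] rows>= 2
per row start: shift [ 0.01 -0.01  0.64]  turn [ 0.   -0.02 -0.01]
total tool shift units [-0.04 -0.01  1.27] turn units [ 0.   -0.23 -0.02] rows>= 2
per row start: shift [-0.02 -0.01  0.63]  turn [ 0.   -0.12 -0.01]
```

View pics/w12.png

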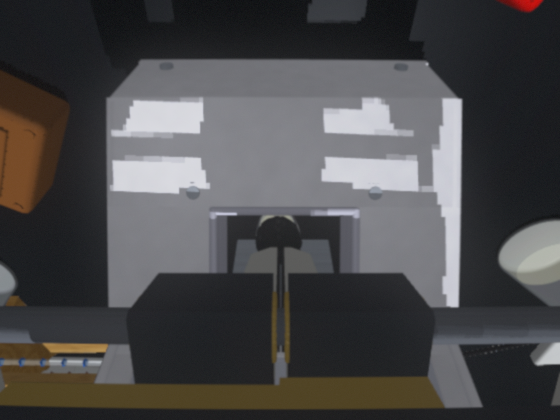

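Call:
play_rows(deltas=[0.06, 0, 0.32, 0, 0, 0, -1, 0.03, 0, 0.32, 0, 0, 0, -1, 0, 0, 0.32, 0, 0, 0, -1, 0, 0, 0.28, 0, -0.05, 0, -1])

```text
t: 15.55
tool_pos: [0.5156, 0.0132, 0.0718]
orientation: [3.141, 0.463, -3.125]
ft_force: [-1.1, 0.8, 1.1]
width: 0.0004
```

```bash
python3 - <<'E'
from st import *
from h import *
from ik import cab
from bench import cams
print("s,y,n",cabinv(st["tool_pos"]),st["ft_force"],st["width"])
plan(st,cab(.049,-.006,y=-.002),flipR(27))
im=cams.snapshot("wrist");cv2.imwrite("pics/w13.png",im[:,:,::-1])
E
```

```text
[-0.103  0.564  0.025  2.365  3.078  0.25  -1.573] [0.516 0.013 0.072] [ 3.141  0.463 -3.125] fkerr [ 2.4 -0.7  0.2]
s,y,n [ 50.8  -1.7 -14.5] [-1.135295    0.7846597   1.07940349] 0.0003996309741519866
total tool shift units [-0.26 -0.01 -0.12] turn units [ 0.   -0.1  -0.02] rows>= 1
per row start: shift [-0.26 -0.01 -0.12]  turn [ 0.   -0.1  -0.02]
```

View pics/w13.png

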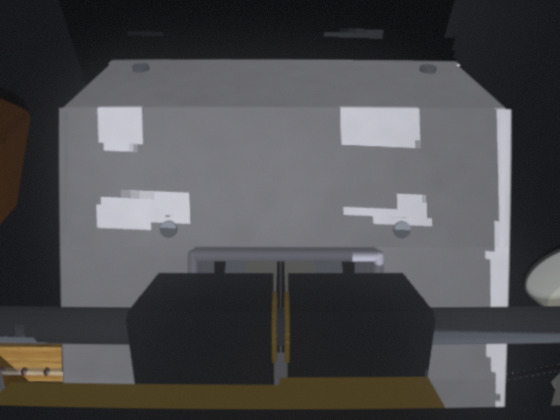

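Call:
play_rows(deltas=[-0.05, 0, -0.35, 0, 0, 0, -1, 0, 0, -0.4, 0, 0, 0, -1, 0, 0, -0.4, 0, 0, 0, -1, 0, 0, -0.4, 0, 0, 0, -1, 0, 0, -0.4, 0, 0, 0, -1, 0, 0, -0.4, 0, 0, 0, -1, 0, 0, -0.4, 0, 0, 0, -1])

```text
t: 16.3
tool_pos: [0.4781, 0.0124, 0.1533]
orientation: [3.139, 0.467, -3.126]
ft_force: [-0.3, -0.4, 0.4]
width: 0.0005
```

```bash
python3 - <<'E'
from st import *
from h import *
from bench import cams
print("s,y,n",cabinv(st["tool_pos"]),st["ft_force"],st["width"])
im=cams.snapshot("wrist");cv2.imwrite("pics/w14.png",im[:,:,::-1])
E
```

```text
[-0.152  0.331  0.079  2.382  3.064  0.038 -1.56 ] [0.478 0.012 0.153] [ 3.139  0.467 -3.126] fkerr [1.9 0.8 0.4]
s,y,n [-35.7  -1.8   9.2] [-0.26056664 -0.38260643  0.38026227] 0.0005398642598694972
```

View pics/w14.png

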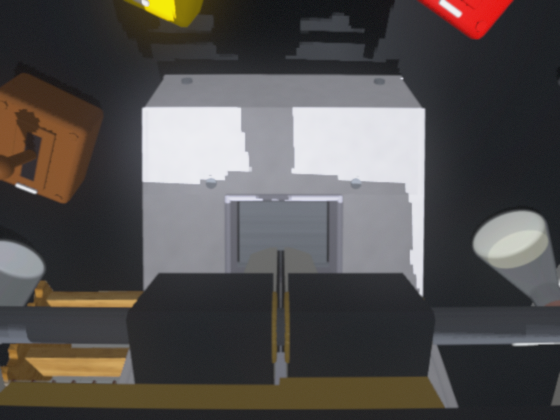

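```bash
python3 - <<'E'
import cv2
a=cv2.imread("pics/w14.png")[180:280,210:360];b=cv2.imread("pics/w7.png")[160:260,210:360]
import numpy as np
cv2.imwrite("pics/cmp.png",cv2.resize(cv2.convertScaleAbs(np.hstack([a,b]),alpha=1.5),None,fx=2.6,fy=2.6,interpolation=cv2.INTER_CUBIC))
E
```

```text
(no output)
```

View pics/cmp.png

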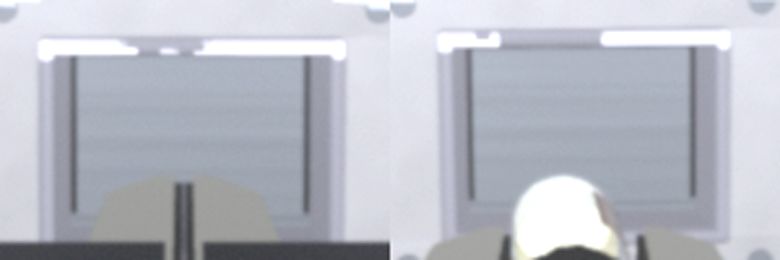

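```bash
python3 - <<'E'
from st import *
from h import *
ball=np.array([.388,.2735,.0]);d=np.array([np.cos(-.25),np.sin(-.25),0])
az=np.arctan2(.2735,.388)
for off in (-.03,-.02,.0,.035):
  for z in (.07,.08):
    for yaw in (az,az-.4,az+.4):
      for t in (10,16,19,22,26):
        pos=ball+d*off;pos[2]=z
        for J5,J6,J7 in ((3.06,.05,-1.56),(1.5,.05,0)):
          qf=np.array([-.65,.4,0.,2.38,J5,J6,J7])
          x,e,r=ik(pos,flipR(t,yaw),qf)
          if e<1 and r<1: print(off,z,round(yaw,2),t,np.round(pos,3),np.round(x,2));break
E
```

```text
[-0.153  0.328  0.08   2.383  3.064  0.037 -1.56 ] [0.478 0.012 0.155] [ 3.139  0.47  -3.126] fkerr [1.9 0.8 0.4]
-0.03 0.07 0.61 10 [0.359 0.281 0.07 ] [-0.15  0.67 -0.86  2.28  1.24  0.55  0.2 ]
-0.03 0.07 0.61 16 [0.359 0.281 0.07 ] [-0.74  0.51  0.03  2.37  3.04  0.02 -1.57]
-0.03 0.07 0.61 19 [0.359 0.281 0.07 ] [-0.73  0.51  0.02  2.41  3.04  0.12 -1.57]
-0.03 0.07 0.21 10 [0.359 0.281 0.07 ] [-0.25  0.64 -0.78  2.26  1.2   0.58 -0.2 ]
-0.03 0.07 0.21 16 [0.359 0.281 0.07 ] [-0.56  0.54 -0.36  2.34  1.43  0.34 -0.45]
-0.03 0.07 0.21 19 [0.359 0.281 0.07 ] [-1.05  0.54  0.31  2.38  2.78  0.05 -1.79]
-0.03 0.07 0.21 22 [0.359 0.281 0.07 ] [-1.06  0.54  0.29  2.42  2.71  0.14 -1.76]
-0.03 0.07 1.01 10 [0.359 0.281 0.07 ] [-0.19  0.61 -0.69  2.27  1.03  0.38  0.86]
-0.03 0.07 1.01 16 [0.359 0.281 0.07 ] [-0.48  0.52 -0.2   2.36  4.5   0.01 -2.56]
-0.03 0.07 1.01 19 [0.359 0.281 0.07 ] [-0.43  0.53 -0.25  2.39  3.31  0.07 -1.36]
-0.03 0.08 0.61 10 [0.359 0.281 0.08 ] [-0.11  0.67 -0.92  2.27  1.21  0.59  0.23]
-0.03 0.08 0.61 16 [0.359 0.281 0.08 ] [-0.43  0.51 -0.41  2.36  1.48  0.
[... 6640 characters left out ...]
 0.6  -0.61  2.23  1.31  0.47 -0.17]
0.035 0.08 0.21 19 [0.422 0.265 0.08 ] [-0.46  0.54 -0.33  2.28  1.45  0.32 -0.33]
0.035 0.08 0.21 22 [0.422 0.265 0.08 ] [-0.9   0.54  0.28  2.32  2.84  0.06 -1.74]
0.035 0.08 0.21 26 [0.422 0.265 0.08 ] [-0.91  0.55  0.25  2.37  2.77  0.19 -1.7 ]
0.035 0.08 1.01 10 [0.422 0.265 0.08 ] [-0.02  0.67 -0.81  2.14  0.93  0.51  1.09]
0.035 0.08 1.01 16 [0.422 0.265 0.08 ] [-0.02  0.64 -0.74  2.22  1.1   0.33  0.95]
0.035 0.08 1.01 19 [0.422 0.265 0.08 ] [-0.05  0.61 -0.65  2.26  1.23  0.21  0.83]
0.035 0.08 1.01 22 [0.422 0.265 0.08 ] [-0.2   0.56 -0.38  2.3   3.36  0.02 -1.28]
0.035 0.08 1.01 26 [0.422 0.265 0.08 ] [-0.17  0.57 -0.39  2.35  3.46  0.14 -1.34]
```

```bash
python3 - <<'E'
from st import *
from h import *
from bench import cams
S=cams.camera_params("side")
print("flask base",plane(S,(170+40/3,120+375/3),0.),"small beaker",plane(S,(146,284),0.))
q1=q.copy();q1[0]=-.55
print(rows(q,q1,8)[[0,-1]])
for f in (0,.25,.5,.75,1):
    p,R=fk(P,q+(q1-q)*f,sg);B=[p+R.apply([x,y,-.084]) for x in(-.0375,.0375) for y in (-.094,.094)]
    print(np.round(p,3),np.round(B,3).tolist())
E
```

```text
[-0.153  0.328  0.08   2.383  3.064  0.037 -1.56 ] [0.478 0.012 0.155] [ 3.139  0.47  -3.126] fkerr [1.9 0.8 0.4]
flask base [0.58962015 0.26502934 0.        ] small beaker [0.50306571 0.38322315 0.        ]
[[ 0.02  0.79 -0.03 -0.26 -0.01 -0.51]
 [ 0.02  0.79 -0.03 -0.26 -0.01 -0.51]]
[0.48  0.013 0.155] [[0.476, -0.079, 0.249], [0.474, 0.109, 0.246], [0.409, -0.081, 0.215], [0.407, 0.107, 0.212]]
[0.476 0.061 0.155] [[0.482, -0.032, 0.249], [0.461, 0.155, 0.246], [0.415, -0.04, 0.215], [0.395, 0.147, 0.212]]
[0.468 0.108 0.155] [[0.483, 0.016, 0.249], [0.443, 0.2, 0.246], [0.417, 0.002, 0.215], [0.378, 0.186, 0.212]]
[0.455 0.153 0.155] [[0.479, 0.064, 0.249], [0.421, 0.243, 0.246], [0.415, 0.043, 0.215], [0.358, 0.222, 0.212]]
[0.437 0.198 0.155] [[0.47, 0.111, 0.249], [0.395, 0.284, 0.246], [0.409, 0.084, 0.215], [0.334, 0.257, 0.212]]
```

Call:
play_rows(deltas=[0.02, 0.79, -0.03, -0.26, 0, -0.51, -1, 0.02, 0.79, -0.03, -0.26, 0, -0.51, -1, 0.02, 0.79, -0.03, -0.26, 0, -0.51, -1, 0.02, 0.79, -0.03, -0.26, 0, -0.51, -1, 0.02, 0.79, -0.03, -0.26, 0, -0.51, -1, 0.02, 0.79, -0.03, -0.26, 0, -0.51, -1, 0.02, 0.79, -0.03, -0.26, 0, -0.51, -1, 0.02, 0.79, -0.03, -0.26, 0, -0.51, -1])

```text
t: 17.15
tool_pos: [0.437, 0.2005, 0.1713]
orientation: [-3.141, 0.497, -2.717]
ft_force: [0.7, -0.3, 0.0]
width: 0.0008
```

```bash
python3 - <<'E'
from st import *
from h import *
from bench import cams
import pickle
W=cams.camera_params("wrist");pickle.dump(W,open("w15.pkl","wb"))
im=cams.snapshot("wrist");cv2.imwrite("pics/w15.png",im[:,:,::-1])
im=cams.snapshot("scene");cv2.imwrite("pics/c15.png",im[:,:,::-1])
print(proj(W,[.388,.2735,.084]))
q1=np.array([-.82,.33,.03,2.385,3.05,.05,-.71])
r=rows(q,q1,14);print(r[[0,3,6,10,13]]);print(fk(P,q1,sg)[0])
E
```

```text
[-0.577  0.293  0.101  2.378  3.049  0.025 -1.542] [0.437 0.2   0.171] [-3.141  0.497 -2.717] fkerr [1.3 1.3 0.5]
[412.04060607 145.56880891]
[[ 0.02  0.36  0.02 -0.13  0.01 -0.9 ]
 [-0.04  0.36  0.03 -0.13 -0.01 -0.9 ]
 [-0.1   0.35  0.03 -0.13 -0.04 -0.9 ]
 [-0.18  0.31  0.03 -0.11 -0.06 -0.9 ]
 [-0.23  0.28  0.03 -0.1  -0.08 -0.9 ]]
[0.35458629 0.3263379  0.15489471]
```

View pics/w15.png

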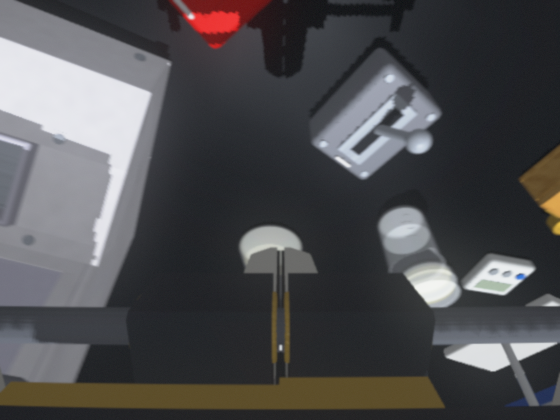

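View pics/c15.png

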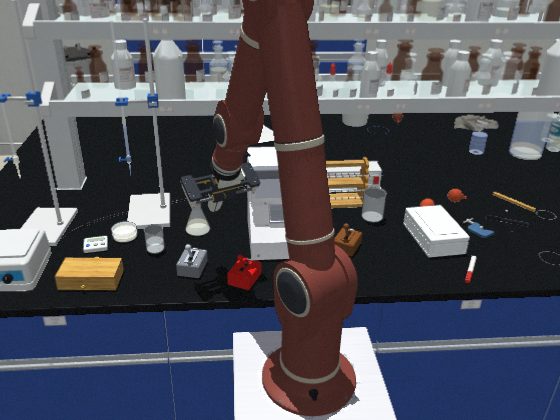

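```bash
python3 - <<'E'
from h import *
import pickle
from bench import cams
S=cams.camera_params("side");C=cams.camera_params("scene");W=pickle.load(open("w15.pkl","rb"))
s=lambda u,v:((u+.5)/3-.5+170,(v+.5)/3-.5+120)
c=lambda u,v:((u+.5)/3-.5+170,(v+.5)/3-.5+130)
print(tri([(S,s(75,523)),(C,c(54,351)),(W,(419,141))]),tri([(S,s(75,523)),(W,(419,141))]))
for p in [(390,77),(431,115),(364,173),(319,142),(345,160)]: print(p,np.round(plane(W,p,.04),4))
im=cv2.imread("pics/w15.png")[40:200,290:460];cv2.imwrite("pics/w15c.png",cv2.resize(im,None,fx=4,fy=4,interpolation=cv2.INTER_CUBIC))
E
```

```text
(array([0.38347855, 0.27358886, 0.08621353]), [np.float64(0.0016519525275440186), np.float64(0.0011779729301102302), np.float64(0.0010854213354756885)]) (array([0.38316981, 0.27373572, 0.08759112]), [np.float64(0.0012095227699678434), np.float64(0.0012095227699677543)])
(390, 77) [0.3668 0.2525 0.04  ]
(431, 115) [0.3777 0.2982 0.04  ]
(364, 173) [0.4448 0.2823 0.04  ]
(319, 142) [0.4337 0.2324 0.04  ]
(345, 160) [0.44   0.2604 0.04  ]
```

View pics/w15c.png

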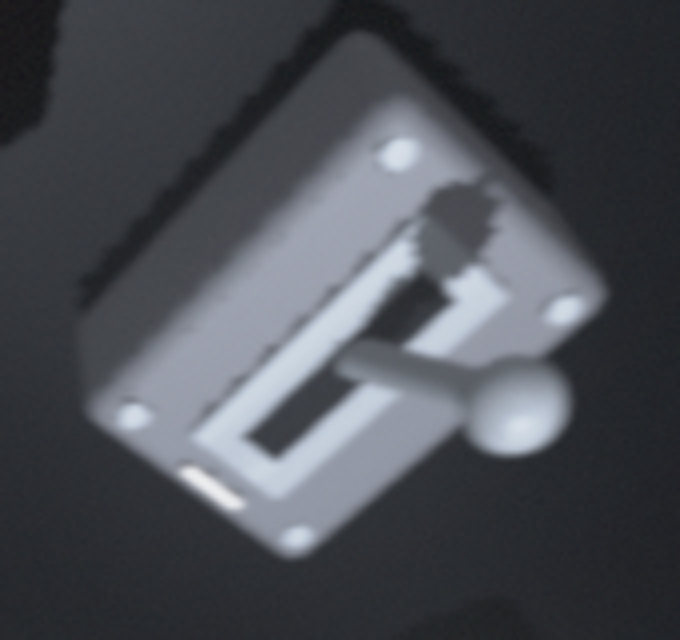

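```bash
python3 - <<'E'
from st import *
from h import *
ball=np.array([.3825,.273,0]);d=np.array([np.cos(-.26),np.sin(-.26),0]);pp=np.array([-d[1],d[0],0])
for nm,a,b,z in [("B",-.045,.03,.09),("B2",-.04,.03,.075),("C",-.03,0,.075),("C2",-.026,0,.075),("D",.0,0,.075),("E",.02,0,.075)]:
  pos=ball+a*d+b*pp;pos[2]=z;az=np.arctan2(pos[1],pos[0])
  for t in (18,19,20,21,22):
    qf=np.array([-.7,.5,0.05,2.38,3.05,.1,-1.55])
    x,e,r=ik(pos,flipR(t,az),qf);x[6]+=az+.26
    if e<1 and r<1:print(nm,t,np.round(pos,3),round(np.hypot(*pos[:2]),3),np.round(x,3))
E
```

```text
[-0.578  0.293  0.098  2.378  3.05   0.025 -1.542] [0.436 0.202 0.171] [-3.141  0.497 -2.714] fkerr [1.3 1.3 0.5]
B 18 [0.347 0.314 0.09 ] 0.467 [-0.549  0.487 -0.324  2.35   1.517  0.161  0.998]
B 19 [0.347 0.314 0.09 ] 0.467 [-0.775  0.47  -0.004  2.368  3.064  0.028 -0.54 ]
B 20 [0.347 0.314 0.09 ] 0.467 [-0.771  0.471 -0.009  2.383  3.065  0.061 -0.541]
B 21 [0.347 0.314 0.09 ] 0.467 [-0.767  0.472 -0.015  2.398  3.066  0.095 -0.542]
B 22 [0.347 0.314 0.09 ] 0.467 [-0.764  0.473 -0.019  2.413  3.067  0.129 -0.544]
B2 18 [0.352 0.312 0.075] 0.47 [-0.765  0.508 -0.006  2.359  3.065  0.04  -0.55 ]
B2 19 [0.352 0.312 0.075] 0.47 [-0.761  0.509 -0.011  2.374  3.066  0.074 -0.551]
B2 20 [0.352 0.312 0.075] 0.47 [-0.758  0.511 -0.015  2.389  3.067  0.108 -0.552]
B2 21 [0.352 0.312 0.075] 0.47 [-0.755  0.513 -0.02   2.404  3.069  0.142 -0.554]
B2 22 [0.352 0.312 0.075] 0.47 [-0.752  0.515 -0.024  2.419  3.071  0.177 -0.556]
C 18 [0.354 0.281 0.075] 0.451 [-0.706  0.496 -0.011  2.407  3.068  0.076 -0.609]
C 19 [0.354 0.281 0.075] 0.451 [-0.407  0.531 -0.442  2.42   1.994  0.255  0.45 ]
C2
[... 390 characters left out ...]
071  0.074 -0.662]
D 20 [0.382 0.273 0.075] 0.47 [-0.653  0.51  -0.014  2.39   3.074  0.108 -0.666]
D 21 [0.382 0.273 0.075] 0.47 [-0.65   0.512 -0.017  2.405  3.078  0.143 -0.67 ]
D 22 [0.382 0.273 0.075] 0.47 [-0.648  0.515 -0.02   2.42   3.083  0.177 -0.674]
E 18 [0.402 0.268 0.075] 0.483 [-6.290e-01  5.180e-01 -2.000e-03  2.327e+00  3.066e+00  1.700e-02
 -6.890e-01]
E 19 [0.402 0.268 0.075] 0.483 [-0.626  0.518 -0.007  2.342  3.069  0.05  -0.693]
E 20 [0.402 0.268 0.075] 0.483 [-0.623  0.519 -0.011  2.357  3.073  0.083 -0.697]
E 21 [0.402 0.268 0.075] 0.483 [-0.62   0.521 -0.014  2.372  3.078  0.117 -0.701]
E 22 [0.402 0.268 0.075] 0.483 [-0.618  0.523 -0.017  2.387  3.083  0.152 -0.706]
```

```bash
python3 - <<'E'
from st import *
qA=np.array([-.83,.33,.08,2.385,3.05,.045,-.56]);print(np.round(fk(P,qA,sg)[0],3));print(rows(q,qA,13))
E
```

```text
[-0.578  0.293  0.098  2.378  3.05   0.025 -1.542] [0.436 0.202 0.171] [-3.141  0.497 -2.714] fkerr [1.3 1.3 0.5]
[0.366 0.311 0.155]
[[ 0.03  0.33  0.03 -0.11  0.01 -1.08]
 [ 0.    0.33  0.03 -0.11  0.   -1.08]
 [-0.02  0.33  0.03 -0.11 -0.   -1.08]
 [-0.05  0.33  0.03 -0.11 -0.01 -1.08]
 [-0.07  0.33  0.03 -0.11 -0.02 -1.08]
 [-0.1   0.32  0.03 -0.11 -0.03 -1.08]
 [-0.12  0.31  0.03 -0.11 -0.04 -1.08]
 [-0.14  0.3   0.03 -0.1  -0.05 -1.08]
 [-0.17  0.29  0.03 -0.1  -0.05 -1.08]
 [-0.19  0.28  0.03 -0.09 -0.06 -1.08]
 [-0.21  0.26  0.03 -0.09 -0.07 -1.08]
 [-0.23  0.24  0.03 -0.08 -0.07 -1.08]
 [-0.24  0.23  0.03 -0.08 -0.08 -1.08]]
```

```bash
python3 - <<'E'
from st import *
qA=np.array([-.83,.33,.08,2.385,3.05,.045,-2.47]);p,R=fk(P,qA,sg);print(np.round(p,3),R.as_matrix()[:,1]);print(rows(q,qA,10))
E
```

```text
[-0.578  0.293  0.098  2.378  3.05   0.025 -1.542] [0.436 0.202 0.171] [-3.141  0.497 -2.714] fkerr [1.3 1.3 0.5]
[0.366 0.311 0.155] [0.16217894 0.92165043 0.35250315]
[[ 0.04  0.43  0.03 -0.15  0.03  0.79]
 [ 0.08  0.43  0.03 -0.14  0.04  0.79]
 [ 0.12  0.42  0.03 -0.14  0.05  0.79]
 [ 0.16  0.41  0.03 -0.13  0.07  0.79]
 [ 0.19  0.39  0.03 -0.12  0.08  0.79]
 [ 0.23  0.37  0.03 -0.12  0.09  0.79]
 [ 0.26  0.35  0.03 -0.11  0.1   0.79]
 [ 0.29  0.32  0.03 -0.1   0.11  0.79]
 [ 0.32  0.29  0.03 -0.09  0.12  0.79]
 [ 0.35  0.26  0.03 -0.07  0.12  0.79]]
```

Call:
play_rows(deltas=[0.04, 0.43, 0.03, -0.15, 0.03, 0.79, -1, 0.08, 0.43, 0.03, -0.14, 0.04, 0.79, -1, 0.12, 0.42, 0.03, -0.14, 0.05, 0.79, -1, 0.16, 0.41, 0.03, -0.13, 0.07, 0.79, -1, 0.19, 0.39, 0.03, -0.12, 0.08, 0.79, -1, 0.23, 0.37, 0.03, -0.12, 0.09, 0.79, -1, 0.26, 0.35, 0.03, -0.11, 0.1, 0.79, -1, 0.29, 0.32, 0.03, -0.1, 0.11, 0.79, -1])

```text
t: 18.05
tool_pos: [0.3856, 0.2864, 0.1668]
orientation: [2.782, 0.35, 2.938]
ft_force: [-0.3, 0.6, 0.1]
width: -0.0001
```

```bash
python3 - <<'E'
from st import *
from h import *
ball=np.array([.3825,.273,0]);d=np.array([np.cos(-.26),np.sin(-.26),0]);pp=np.array([-d[1],d[0],0])
X=[q]
for nm,a,b,z,t in [("B0",-.035,.04,.12,23),("B2",-.04,.03,.075,19),("C2",-.027,0,.075,18)]:
    pos=ball+a*d+b*pp;pos[2]=z;az=np.arctan2(pos[1],pos[0])
    x,e,r=ik(pos,flipR(t,az),np.array([-.7,.5,0.05,2.38,3.05,.1,-1.55]));x[6]-=az+.2;print(nm,np.round(x,3),e,r)
    print(rows(X[-1],x,5)[[0,2,4]]);X.append(x)
E
```

```text
[-0.747  0.302  0.05   2.384  2.659  0.045 -1.926] [0.386 0.286 0.167] [2.782 0.35  2.938] fkerr [1.3 1.4 0.5]
B0 [-0.768  0.41  -0.006  2.363  3.065  0.033 -2.465] 4.8746116662453825e-06 2.0889924362505984e-06
[[0.31 0.12 0.27 0.04 0.25 0.16]
 [0.32 0.09 0.27 0.06 0.25 0.17]
 [0.32 0.06 0.28 0.09 0.25 0.17]]
B2 [-0.761  0.509 -0.011  2.374  3.066  0.074 -2.463] 1.4003659823755395e-06 7.379586460386319e-07
[[ 0.1  -0.15  0.25  0.13  0.09 -0.  ]
 [ 0.1  -0.15  0.25  0.13  0.09 -0.  ]
 [ 0.1  -0.15  0.25  0.13  0.09 -0.  ]]
C2 [-0.701  0.497 -0.01   2.402  3.068  0.072 -2.406] 1.4161365324086884e-06 2.2914009307484023e-06
[[-0.09 -0.2  -0.04  0.06 -0.01 -0.01]
 [-0.08 -0.2  -0.04  0.06 -0.01 -0.01]
 [-0.07 -0.2  -0.04  0.06 -0.01 -0.01]]
```

Call:
play_rows(deltas=[0.31, 0.12, 0.27, 0.04, 0.25, 0.16, -1, 0.31, 0.1, 0.27, 0.05, 0.25, 0.16, -1, 0.32, 0.09, 0.27, 0.06, 0.25, 0.17, -1, 0.32, 0.08, 0.27, 0.08, 0.25, 0.17, -1, 0.32, 0.06, 0.28, 0.09, 0.25, 0.17, -1])

```text
t: 18.55
tool_pos: [0.3572, 0.3209, 0.1192]
orientation: [2.8, 0.217, 2.9]
ft_force: [-0.7, -0.2, -0.6]
width: 0.0004
```

```bash
cat > lev.py <<'E'
from st import *
from h import *
ball=np.array([.3825,.273,0]);d=np.array([np.cos(-.26),np.sin(-.26),0]);pp=np.array([-d[1],d[0],0])
def rel(p): v=np.array(p)-ball;print("rel along d, perp, z mm",np.round([v@d*1000,v@pp*1000,p[2]*1000],1))
rel(st["tool_pos"]);print(st["ft_force"])
Rn=Rot.from_euler("xyz",st["orientation"]);print("tool axes",np.round(Rn.as_matrix().T,2).tolist())
def go(a,b,z,t,n=5):
    pos=ball+a*d+b*pp;pos[2]=z;az=np.arctan2(pos[1],pos[0])
    Rt=Rot.from_euler("xyz",flipR(t,az))*Rot.from_rotvec([0,0,az+.2])
    x,e,r=ik(pos,Rt.as_euler("xyz"),q);print("ik",np.round(x,3),round(e,2),round(r,2))
    plan(st,pos,Rt.as_euler("xyz"))
E
python3 - <<'E'
from lev import *
go(-.035,.04,.12,23);go(-.04,.03,.075,19)
E
```

```text
[-0.732  0.413 -0.055  2.359  2.594  0.038 -2.002] [0.357 0.321 0.119] [2.8   0.217 2.9  ] fkerr [2.1 2.3 0.5]
rel along d, perp, z mm [-36.8  39.7 119.2]
[-0.74105044 -0.24790618 -0.63735278]
tool axes [[-0.95, 0.23, -0.22], [0.16, 0.93, 0.33], [0.28, 0.28, -0.92]]
ik [-0.74   0.411 -0.044  2.363  2.596  0.038 -1.998] 0.0 0.0
total tool shift units [-0.06  0.01 -0.01] turn units [ 0.15 -0.2  -0.1 ] rows>= 1
per row start: shift [-0.06  0.01 -0.01]  turn [ 0.15 -0.2  -0.1 ]
ik [-0.711  0.51  -0.084  2.374  2.604  0.085 -2.003] 0.0 0.0
total tool shift units [ 0.43 -0.78  1.23] turn units [ 0.8   0.27 -0.09] rows>= 2
per row start: shift [ 0.21 -0.39  0.61]  turn [ 0.4   0.14 -0.05]
```

Call:
play_rows(deltas=[0.11, -0.2, 0.31, 0.2, 0.07, -0.02, -1, 0.11, -0.2, 0.31, 0.2, 0.07, -0.02, -1, 0.11, -0.2, 0.31, 0.2, 0.07, -0.02, -1, 0.11, -0.2, 0.31, 0.2, 0.07, -0.02, -1])

```text
t: 18.95
tool_pos: [0.35, 0.3104, 0.0702]
orientation: [2.879, 0.193, 2.916]
ft_force: [-0.1, 0.6, 0.7]
width: 0.0001
```

```bash
python3 - <<'E'
from lev import *
from bench import cams
go(-.027,.0,.075,18)
im=cams.snapshot("wrist");cv2.imwrite("pics/w16.png",im[:,:,::-1])
E
```

```text
[-0.749  0.521 -0.05   2.371  2.592  0.086 -2.004] [0.35 0.31 0.07] [2.879 0.193 2.916] fkerr [1.4 2.3 0.3]
rel along d, perp, z mm [-41.   27.8  70.2]
[-0.08883708  0.55733959  0.65542502]
tool axes [[-0.96, 0.22, -0.19], [0.17, 0.95, 0.25], [0.24, 0.21, -0.95]]
ik [-0.655  0.498 -0.077  2.402  2.636  0.082 -1.976] 0.0 0.0
total tool shift units [-0.46 -0.89 -0.32] turn units [ 0.22 -0.09 -0.04] rows>= 2
per row start: shift [-0.23 -0.44 -0.16]  turn [ 0.11 -0.05 -0.02]
```

View pics/w16.png

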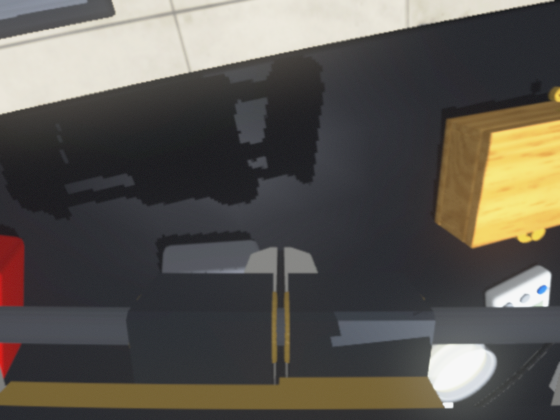

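Call:
play_rows(deltas=[-0.08, -0.3, -0.06, 0.07, 0, 0, -1, -0.1, -0.3, -0.06, 0.07, 0, 0, -1, -0.1, -0.27, -0.06, 0.07, 0, 0, -1, 0, 0, 0, 0, 0, 0, -1])

```text
t: 19.4
tool_pos: [0.3516, 0.2785, 0.0686]
orientation: [2.904, 0.191, 2.916]
ft_force: [-0.4, -0.0, -0.4]
width: 0.0004
```

```bash
python3 - <<'E'
from lev import *
go(-.027,.0,.075,18);go(.012,0,.078,18);go(.02,0,.078,19)
E
```

```text
[-0.687  0.512 -0.057  2.403  2.622  0.088 -1.981] [0.352 0.279 0.069] [2.904 0.191 2.916] fkerr [1.  2.9 0.3]
rel along d, perp, z mm [-31.3  -2.6  68.6]
[-0.43425535 -0.01537736 -0.44229046]
tool axes [[-0.96, 0.22, -0.19], [0.17, 0.96, 0.23], [0.23, 0.19, -0.95]]
ik [-0.654  0.498 -0.078  2.402  2.635  0.082 -1.975] 0.0 0.0
total tool shift units [-0.18  0.12 -0.16] turn units [-0.06 -0.12 -0.04] rows>= 1
per row start: shift [-0.18  0.12 -0.16]  turn [-0.06 -0.12 -0.04]
ik [-0.633  0.507 -0.016  2.337  2.665  0.018 -1.937] 0.0 0.0
total tool shift units [-1.48  0.04 -0.02] turn units [ 0.1  -0.29 -0.08] rows>= 2
per row start: shift [-0.74  0.02 -0.01]  turn [ 0.05 -0.14 -0.04]
ik [-0.604  0.511 -0.038  2.339  2.673  0.045 -1.933] 0.0 0.0
total tool shift units [-1.74  0.02  0.02] turn units [-0.02 -0.46 -0.09] rows>= 2
per row start: shift [-0.87  0.01  0.01]  turn [-0.01 -0.23 -0.04]
```

Call:
play_rows(deltas=[-0.28, 0.03, -0.03, 0, -0.07, -0.01, -1, -0.28, 0.02, -0.02, 0, -0.07, -0.01, -1, -0.28, 0, 0, 0, -0.07, -0.01, -1, -0.28, 0, 0, 0, -0.07, -0.01, -1, -0.28, 0, 0, 0, -0.07, -0.01, -1, -0.28, 0, 0, 0, -0.07, -0.01, -1])

```text
t: 20.0
tool_pos: [0.4038, 0.2682, 0.0831]
orientation: [2.901, 0.232, 2.912]
ft_force: [-0.4, -1.5, 0.5]
width: 0.0006
```

```bash
python3 - <<'E'
from lev import *
from bench import cams
for n in ("side","scene"):
    im=cams.snapshot(n);y,x=(250,140) if n=="side" else (200,120)
    cv2.imwrite(f"pics/{n}17.png",cv2.resize(im[y:y+120,x:x+160,::-1],None,fx=4,fy=4,interpolation=cv2.INTER_CUBIC))
E
```

```text
[-0.653  0.502  0.016  2.325  2.647  0.02  -1.916] [0.404 0.268 0.083] [2.901 0.232 2.912] fkerr [1.8 1.3 0.1]
rel along d, perp, z mm [21.9  0.8 83.1]
[-0.41896133 -1.46519972  0.47001145]
tool axes [[-0.95, 0.22, -0.23], [0.17, 0.96, 0.23], [0.27, 0.18, -0.95]]
```

View pics/side17.png

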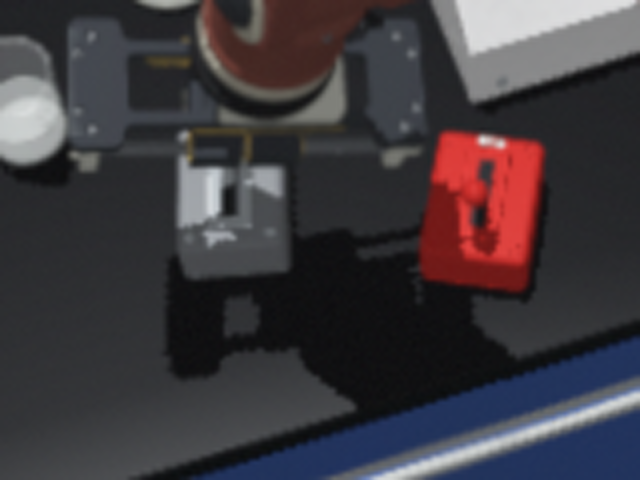

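View pics/scene17.png

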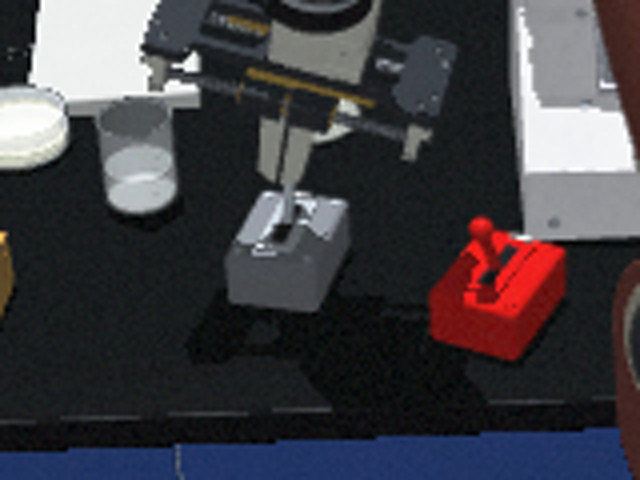

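Call:
play_rows(deltas=[0.3, 0.05, -0.05, 0, 0.05, 0, -1, 0.3, 0.1, -0.3, 0, -0.1, 0, -1, 0.1, 0.3, -0.6, 0, -0.3, 0, -1, 0, 0.5, -0.7, 0, -0.4, 0, -1, 0, 0.8, -0.5, -0.2, -0.3, 0, -1, 0, 0.8, -0.3, -0.3, -0.2, 0, -1, 0, 0.8, 0, -0.3, 0, 0, -1])

```text
t: 20.8
tool_pos: [0.3673, 0.3458, 0.1481]
orientation: [2.809, 0.338, 2.882]
ft_force: [-1.0, 0.2, -0.0]
width: 0.0003
```

```bash
python3 - <<'E'
from lev import *
from bench import cams
for n in ("side","scene"):
    im=cams.snapshot(n);y,x=(120,130) if n=="side" else (130,120)
    cv2.imwrite(f"pics/{n}18.png",cv2.resize(im[y:y+200,x:x+250,::-1],None,fx=3,fy=3,interpolation=cv2.INTER_CUBIC))
E
```

```text
[-1.146  0.392  0.337  2.324  1.838  0.014 -1.328] [0.367 0.346 0.148] [2.809 0.338 2.882] fkerr [-0.4 -3.1 -0.9]
rel along d, perp, z mm [-33.4  66.5 148.1]
[-0.98297869  0.2144712  -0.04681592]
tool axes [[-0.91, 0.24, -0.33], [0.14, 0.94, 0.31], [0.39, 0.24, -0.89]]
```

View pics/side18.png

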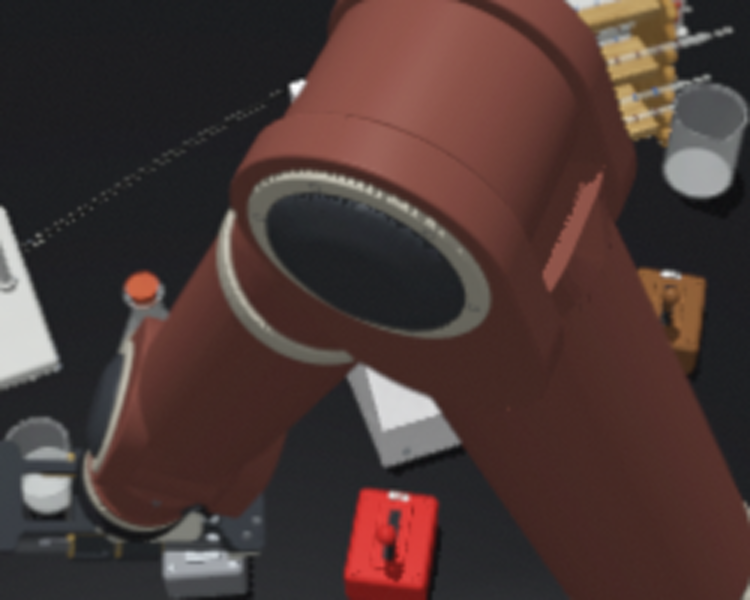

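View pics/scene18.png

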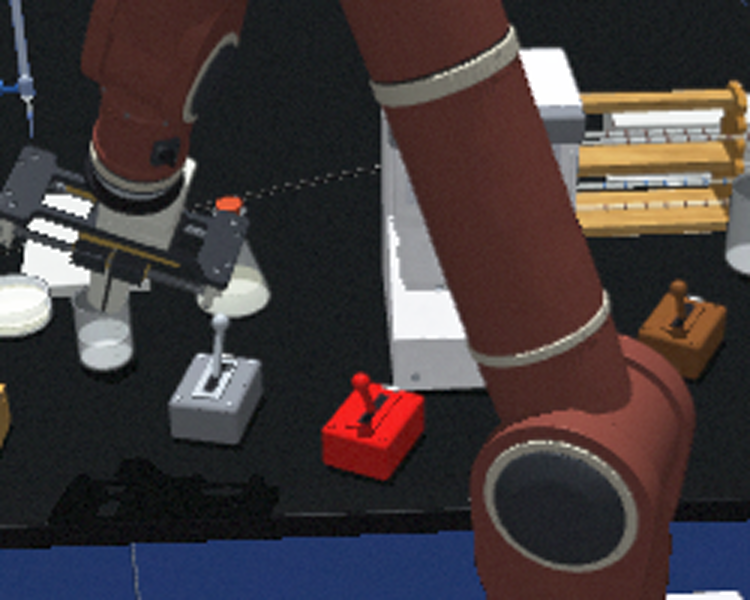

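```bash
python3 - <<'E'
from lev import *
from bench import cams
C=cams.camera_params("scene")
px=lambda X:(proj(C,X)-[120,130])*3
pv=ball+.0245*d
for nm,a in (("off",-.454),("mid",0),("on",.454)):
    print(nm,px(pv+d*.056*np.sin(a)+np.array([0,0,.036+.056*np.cos(a)])))
W=cams.camera_params("wrist")
q1=q.copy();q1[0]=-1.35;q1[1]=.05;q1[3]=2.2;print(np.round(fk(P,q1,sg)[0],3));print(rows(q,q1,8))
E
```

```text
[-1.144  0.394  0.334  2.32   1.843  0.014 -1.332] [0.368 0.348 0.148] [2.807 0.339 2.884] fkerr [-0.4 -3.1 -0.9]
rel along d, perp, z mm [-32.9  68.4 148.3]
[ 0.05645808  0.31795244 -0.27567715]
tool axes [[-0.91, 0.24, -0.33], [0.14, 0.94, 0.31], [0.39, 0.24, -0.89]]
off [202.57278913 349.64271164]
mid [210.95098792 329.16958878]
on [219.8191479 319.8212493]
[0.323 0.468 0.375]
[[-0.09  0.88 -0.62 -0.7  -0.15 -0.13]
 [-0.09  0.89 -0.62 -0.71 -0.13 -0.12]
 [-0.09  0.9  -0.63 -0.71 -0.12 -0.11]
 [-0.09  0.91 -0.63 -0.71 -0.11 -0.1 ]
 [-0.09  0.91 -0.63 -0.71 -0.1  -0.09]
 [-0.09  0.92 -0.64 -0.71 -0.09 -0.08]
 [-0.09  0.92 -0.64 -0.72 -0.08 -0.06]
 [-0.09  0.92 -0.64 -0.72 -0.07 -0.05]]
```

```bash
python3 - <<'E'
from lev import *
q1=q.copy();q1[1]=.0;q1[3]=2.3;print(np.round(fk(P,q1,sg)[0],3));print(rows(q,q1,6))
E
```

```text
[-1.144  0.394  0.334  2.32   1.843  0.014 -1.332] [0.368 0.348 0.148] [2.807 0.339 2.884] fkerr [-0.4 -3.1 -0.9]
rel along d, perp, z mm [-32.9  68.4 148.3]
[ 0.05645808  0.31795244 -0.27567715]
tool axes [[-0.91, 0.24, -0.33], [0.14, 0.94, 0.31], [0.39, 0.24, -0.89]]
[0.378 0.356 0.348]
[[-0.44  0.56 -0.86 -0.72 -0.25  0.19]
 [-0.44  0.56 -0.86 -0.72 -0.25  0.19]
 [-0.45  0.56 -0.86 -0.72 -0.25  0.19]
 [-0.45  0.57 -0.86 -0.72 -0.25  0.19]
 [-0.45  0.57 -0.87 -0.72 -0.25  0.19]
 [-0.46  0.57 -0.87 -0.72 -0.25  0.19]]
```

Call:
play_rows(deltas=[-0.44, 0.56, -0.86, -0.72, -0.25, 0.19, -1, -0.44, 0.56, -0.86, -0.72, -0.25, 0.19, -1, -0.45, 0.56, -0.86, -0.72, -0.25, 0.19, -1, -0.45, 0.56, -0.86, -0.72, -0.25, 0.19, -1, -0.45, 0.56, -0.86, -0.72, -0.25, 0.19, -1, 0, 0, 0, 0, 0, 0, -1])

```text
t: 21.5
tool_pos: [0.377, 0.3538, 0.3133]
orientation: [2.448, 0.389, 2.748]
ft_force: [-0.1, -0.4, -0.1]
width: 0.0009
```

```bash
python3 - <<'E'
from lev import *
from bench import cams
for n in ("side","scene"):
    im=cams.snapshot(n)
    cv2.imwrite(f"pics/{n}19.png",im[:,:,::-1])
E
```

```text
[-1.208  0.053  0.402  2.316  1.646  0.025 -1.131] [0.377 0.354 0.313] [2.448 0.389 2.748] fkerr [-0.2 -3.7  0.7]
rel along d, perp, z mm [-26.1  76.7 313.3]
[-0.11637442 -0.39013303 -0.09775686]
tool axes [[-0.85, 0.35, -0.38], [0.07, 0.8, 0.59], [0.51, 0.48, -0.71]]
```

View pics/side19.png

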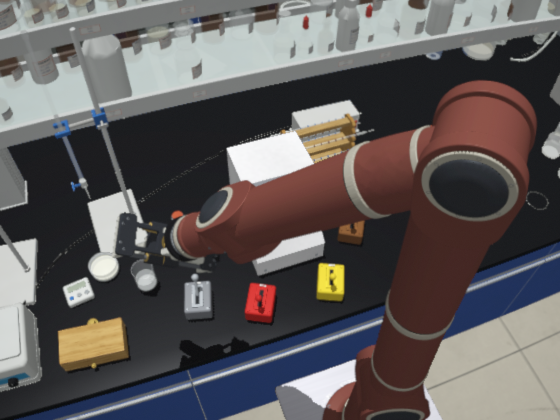

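View pics/scene19.png

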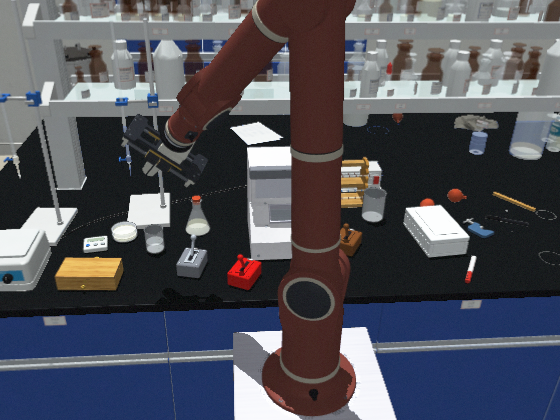

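```bash
python3 - <<'E'
from bench import manip
print(manip.hand_in())
E
```

```text
the job is handed in; nothing more can be done
None
```

The vial is in the UV cabinet with the flap shut behind it, and the grey lamp switch was then flipped to on. The job was handed in at about 21.6 s, with the hand clear of everything.

**How it was done:**
- The vial was picked up by its cap and let go in the throat. It was then pushed through with the shut fingertips, to about 51 mm past the mouth.
- The arm could not reach the throat's full 40 degree tilt, so I worked at about 26–28 degrees. The vial still fitted and went through in one push.
- After pulling the fingers out, I pushed the lever over centre from the robot's side.

**Last checks:**
- **Flap and throat:** before I touched the switch, the wrist picture showed an empty throat. The flap looked the same as in the earlier picture of it shut.
- **Lever:** its ball appeared within about 1 px of where I calculated the on position.
- **Bystanders:** the flask and small beaker matched their starting positions by eye in the scene picture. I did not check the large beaker in detail.
- **Forces:** readings between moves stayed below about 7 N.

**Not confirmed directly:**
- I did not see the vial on the chamber floor; I take it to be there because the throat was empty and the flap shut.
- In the last pictures the arm hid the throat, so the flap was not seen again after the switch was flipped.

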